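# Refit the lint filter cover and latch it

### The arm

A 6-joint arm with a two-finger parallel gripper is mounted at the origin on the work surface. World frame = base frame: x ahead of the robot, y to its left, z up, the work surface at z = 0. Lengths are in m, angles in rad, forces in N, time in s.
With the tool pointing down it reaches from about 0.375 to 0.75 m from the base axis. Payload 9 kg.
Tool frame: the origin (TCP) lies midway between the tips of the shut fingers; the grasp point (between the pads) lies 19 mm behind it; y points along the fingers, x is the direction in which the jaws open and shut, and the axes are right-handed (so a half turn about y gives the same grasp; the last joint's range is limited). The gripper opens to 85 mm and grips with 20 to 120 N. Pads are 22 mm wide; open, the fingers measure 114 mm over their backs; the gripper's body (76 mm by 85 mm) begins 54 mm behind the grasp point. The pads swing forward as they close: fully open they stand 13 mm farther back than shut.
Start: joints at [1.097, 0.104, 0.097, 1.564, 0, 1.353], TCP at [0.152, 0.581, 0.231] pointing down, gripper open.
Joint ranges: [-2.99, 2.99], [-0.84, 1.86], [-1.1, 1.16], [-1.84, 2.11], [-1.51, 1.56], [-3.14, 3.14]. Speed limits (rad/s): [2.22, 2.22, 2.57, 3.14, 3.14, 3.14].

### API

Orientations are given as a unit quaternion [w, x, y, z].
In Python, from rig import readout, get_image, ctrl gives the robot as it stands.
- The arm moves only by the shell command python3 -m inch 'ROWS' [FORCE]. ROWS is text: rows parted by semicolons, each of 7 numbers parted by spaces: the shift along the tool's x, y, z in cm, then the turn, a rotation vector about the tool's x, y, z in rad, then the closure, from 0 (fully open) to 1 (shut). A call has 1 to 10 rows; each row shifts and turns the pose as measured when the row begins, along the tool's axes as they then stand; what a row does not reach is not made up. A row lasts 1/10 s, in which the tool goes at most 50 mm and 8.59 degrees, less where a joint would pass 70% of its speed; a pose out of reach is approached as far as the arm can. A call with a gripper value outside its range is refused whole. The fingers move at their own pace and stop on an object; FORCE is the grip in N (left out, the last holds). Time passes only in rows, so rows that do not move let the fingers close. It gives the time, the measured TCP pose, the force and the opening at its end, in the units of the state.
- readout.sense(): the state, without advancing time (a new reading comes with each control period).
- get_image(name): name is "scene" or "top" or "wrist"; returns a dict with "color" (480x640x3 uint8, red, green, blue), "fx", "fy", "cx", "cy" (pixels), "rvec" (rotation vector, rad) and "tvec" (3), from world to camera coordinates, as OpenCV has them; the wrist camera has in their place "T_tool_cam" (4x4, takes a point from camera to tool coordinates, whose origin is the TCP and whose axes are the tool frame's). Camera axes: x right, y down, z forward; pixel columns grow to the right and rows downward; lengths in m; the calibration is good to about 2 mm. A picture is of the moment at which its call begins: read the wrist's pose just before it. There is no depth.
- ctrl.sign_off(): hands the job in, once; it reports no verdict.
The state is a dict: "clock": time; "q": joint angles; "joint_velocities": joint speeds; "effort": joint torques, N m; "tcp_pos": TCP position; "tool_rot": TCP orientation; "wrist_force": force on the tool from outside, world axes, zero at the start; "wrist_torque": the same for the moment, N m; "width": finger opening in m.
Only numpy, scipy, OpenCV 4.12 (cv2) and the standard library are available. Lean on these libraries where they do the work, as an engineer would, in place of code of your own. Each camera call takes 0.05 s, during which the arm holds its last target.

### The job

Put the lint filter cover (the larger one, with the tongue) back on the white filter housing: hook its tongue under the housing's lip with the cover tilted, then swing the other edge down until the cover lies fully flat on its ledges. Then turn the wing knob clockwise (seen from above) so that the latch arm swings over the cover, until the knob's clutch just starts to slip at the end stop, and stop there. Leave everything else where it stands.

Things in the scene. Friction and masses are not known exactly. Their poses are not given: they have to be found in the camera images.
- housing: fixed white filter housing, 210 long (x -80 to 130) x 128 wide x 46 high. Origin on the worktop under the middle of its well; +x from lip end to latch end. Well open from above between x -55 and 67, y -54 to 54, down to z 6. Walls and latch deck (x 67 to 130) have tops at z 40. Seated cover: tongue end at x -68 to -63, plate underside at z 30, on the ledges
- lip_edge (a point): middle of the lower edge of the lip, at housing x -55, y 0, z 40; axes as the housing. The lip is a 6 thick overhang along the whole -x end of the well (underside z 40, top z 46), from the inner end wall at x -68 to its edge at x -55; below it the well is open down to z 6
- cover: loose grey filter cover, the larger of two and the only one with a tongue, 130 to 250 g; starts flat. Origin mid-underside. Dark mesh frame below (x -30 to 40, 72 wide, z 0 to 12), plate (x -51 to 65, 100 wide, z 12 to 20), tongue (x -65 to -51, 60 wide, z 12 to 18). Centre of mass near x 5, z 17. Tongue goes under the lip, so its x axis ends up along the housing's x
- tongue_tip (a point): middle of the lower edge of the tongue's end, on the cover at x -65, y 0, z 12
- far_edge (a point): middle of the lower edge of the plate opposite to the tongue, on the cover at x 65, y 0, z 12
- rib_top (a point): middle of the top of the cover's handle, on the cover at x 5, y 0, z 53: an upright rib 12 thick along the cover's x, 50 long along y, standing 33 above the plate (z 20 to 53); axes as the cover
- wing_grip (a point): grip point of the grey wing knob on the latch deck, at housing x 101, y 0, z 73, on the knob's vertical axis, 13 below the wing's top. Wing: 36 long along this point's x, 12 thick along its y, z 52 to 86, on a round hub of radius 12; turns with the knob; starts in line with the latch arm, which points to this point's -x
- latch (a joint): angle of the steel latch arm under the knob (rad), growing clockwise from above; 0 = swung aside, 1.3 = end stop, where it points to the housing's -x and reaches 9 mm over the seated cover's edge. Arm: 45 long from the axis, 15 wide, z 41 to 47. Starts at 0 to 0.35, clear of the well. Friction about 0.03 N m
- clutch (a joint): slip of the wing knob relative to the latch arm (rad), growing clockwise; 0 at the start and while the arm follows the knob. When the arm is stopped, the knob slips at about 0.14 N m. Slip between 0.035 and 0.5 rad is wanted at the end; it must never go beyond 0.5
- spare: bystander: the smaller grey cover, 85 x 70, same handle, no tongue; origin at the middle of its underside. Leave it
- jug: bystander: closed yellow bleach jug, 85 x 75, 220 high, its handle reaching 61 from its axis to its +y; origin at the middle of its base
- mug: bystander: white ceramic mug of radius 38 with wooden pegs, 118 high in all, its handle reaching 65 from its axis to its +y; origin at the middle of its base
- comb: bystander: flat steel lint comb, 145 long (its x) x 34 wide, 12 high; origin on the worktop near its middle
- clearbox: bystander: small clear closed box, 115 x 84 x 55 high; origin at the middle of its base
- ledge (a point): top of the ledge across the well's latch end, at housing x 61, y 0, z 30. Ledges, all with tops at z 30: this one (x 55 to 67) and one along each side wall (12 wide, x -40 to 67)
- scoop: bystander: small white plastic measuring cup, 52 across and 55 high; origin at the middle of its base
- brush: bystander: lint brush lying flat, about 160 long (its x) and under 40 high; origin on the worktop near its middle
Not all that is in view belongs to the job. What is shaped like the cover but blue is not meant.

How it is judged:
On the way, in this order (a step that is already met when the one before it is completed fails the run):
1. the tongue is under the lip while the cover is still tilted (x of tongue_tip in the frame of housing between -0.07 and -0.057 m and z of tongue_tip in the frame of housing below 0.037 m and angle between cover's own z axis and vertical above 0.12 rad), for 0.1 s.
2. the cover has been swung down flat on the ledges, tongue under the lip (angle between cover's own z axis and vertical below 0.045 rad and x of tongue_tip in the frame of housing below -0.057 m and z of each of tongue_tip, far_edge in the frame of housing below 0.034 m), for 0.2 s.
3. the latch arm is at its stop over the cover and the clutch has slipped (value of joint latch above 1.22 rad and value of joint clutch above 0.035 rad), for 0.1 s.
At the end, for the whole second after the job is handed in: The cover lies at rest, flat (within 0.045 rad) on the ledges (plate underside within 4 mm of ledge height at both ends), its tongue at least 2 mm under the lip; the latch arm is within 0.08 rad of its stop over the cover and the clutch has slipped by 0.035 to 0.5 rad (all of step 2 and all of step 3 and z of each of tongue_tip, far_edge in the frame of housing above 0.026 m and value of joint clutch below 0.5 rad and linear speed of cover below 0.01 m/s); the robot touches nothing.
It fails at once if the clutch is turned on past its first slip (more than 0.5 rad) (value of joint clutch above 0.5 rad).
It fails at once if a bystander is moved by more than 30 mm (distance of any of spare, jug, mug, comb, clearbox, scoop, brush from where it was at the start of the episode above 0.03 m).
It also fails if it takes over 58 s, if anything falls off the work surface, if the arm or the gripper's body presses on something with over 40 N, if the wrist force passes 120 N, or if a joint passes its speed limit or range.

## Working session

There is one attempt and no reset: what is moved stays moved. The work goes in short steps, Python scripts to look and compute and a shell command to move; the robot and the scene stay as the last step left them, time stands still between calls to the robot, and variables do not carry over. Pictures are saved under pics/ and viewed, and the job is handed in when it is done.

```bash
ls; mkdir -p pics
cat > h.py <<'E'
import numpy as np,cv2
from rig import readout,get_image,ctrl
def save(n,f):
    s=readout.sense(); im=get_image(n); cv2.imwrite('pics/'+f+'.png',im['color'][:,:,::-1])
    np.save('pics/'+f+'.npy',{'im':im,'s':s},allow_pickle=True); return im,s
E
python3 - <<'E'
from h import *
for n in('scene','top','wrist'):
    im,s=save(n,n+'0'); print({k:v for k,v in im.items() if k!='color'})
print(s)
E
```

```text
pics
{'fx': 446.22088504996805, 'fy': 446.22088504996805, 'cx': 320.9529597629096, 'cy': 239.9376474803311, 'rvec': array([ 2.42365079,  0.98826457, -0.28518991]), 'tvec': array([-0.38893458, -0.26633544,  1.31876398])}
{'fx': 497.1630259512698, 'fy': 497.1630259512698, 'cx': 320.31932391707875, 'cy': 237.0369399322801, 'rvec': array([ 2.17357518, -2.13018182,  0.1496913 ]), 'tvec': array([-0.00935909,  0.53439537,  1.4163488 ])}
{'fx': 428.9961522677581, 'fy': 428.9961522677581, 'cx': 321.674556509926, 'cy': 235.91376308702758, 'T_tool_cam': array([[ 9.99999345e-01, -1.03972676e-03, -4.78633650e-04,
        -6.50906133e-04],
       [ 1.63494138e-04, -2.84126215e-01,  9.58786873e-01,
        -1.41838961e-01],
       [-1.13286874e-03, -9.58786323e-01, -2.84125859e-01,
         7.20217547e-02],
       [ 0.00000000e+00,  0.00000000e+00,  0.00000000e+00,
         1.00000000e+00]])}
{'clock': 0.1, 'q': array([1.09731095e+00, 1.04625679e-01, 9.65682407e-02, 1.56388361e+00,
       7.60709164e-06, 1.35311244e+00]), 'joint_velocities': array([ 4.11483273e-06, -2.10971721e-03,  1.88533975e-03, -1.09532164e-03,
       -5.82155467e-04,  8.64335545e-04]), 'effort': array([ 4.70496001e-03, -5.58204424e+01,  5.04722071e+01,  1.27869827e-02,
       -3.58350453e-04,  2.28875803e-05]), 'tcp_pos': array([0.15166016, 0.58022525, 0.23061989]), 'tool_rot': array([-0.5595221 ,  0.55986187,  0.43177234, -0.43250704]), 'wrist_force': array([-0.61123093, -1.19854014, -0.73971819]), 'wrist_torque': array([ 0.04716515, -0.03264116,  0.00357886]), 'width': 0.08586277823251114}
```

View pics/scene0.png

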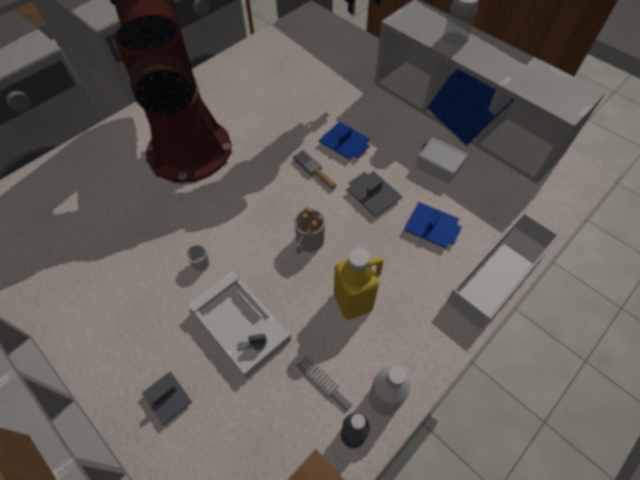

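View pics/top0.png

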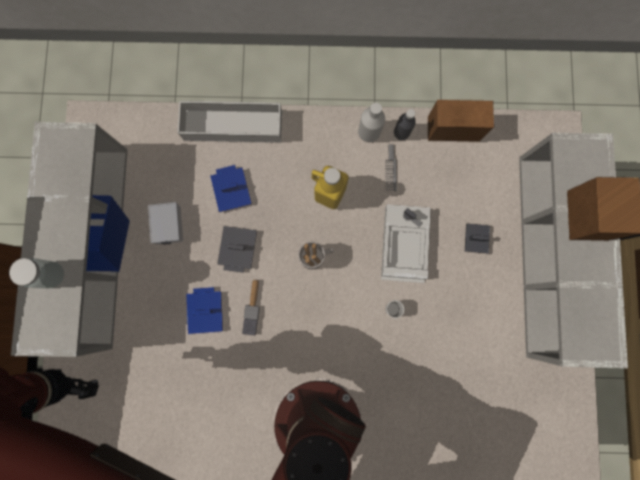

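View pics/wrist0.png

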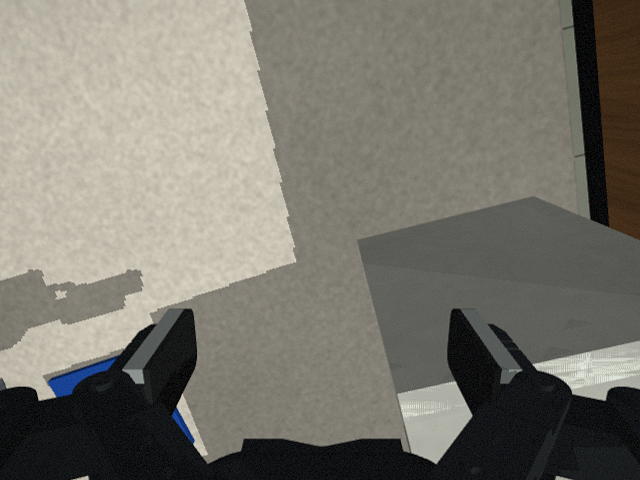

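```bash
cat >> h.py <<'E'
def crop(f,x0,y0,x1,y1,k,o):
    i=cv2.imread('pics/'+f+'.png')[y0:y1,x0:x1]; cv2.imwrite('pics/'+o+'.png',cv2.resize(i,None,fx=k,fy=k,interpolation=cv2.INTER_CUBIC))
E
python3 - <<'E'
from h import *
crop('top0',180,200,280,275,7,'c1')
crop('top0',360,180,500,290,5.5,'c2')
crop('scene0',330,140,480,260,5,'c3')
crop('scene0',130,250,310,430,3.3,'c4')
E
```

```text
(no output)
```

View pics/c1.png

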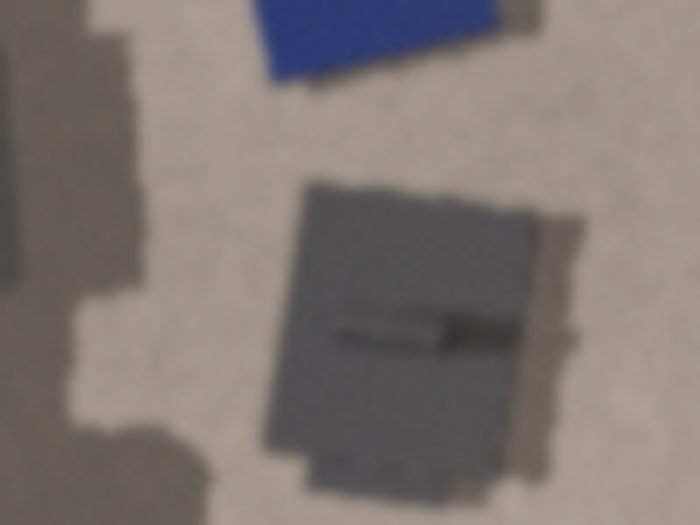

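View pics/c2.png

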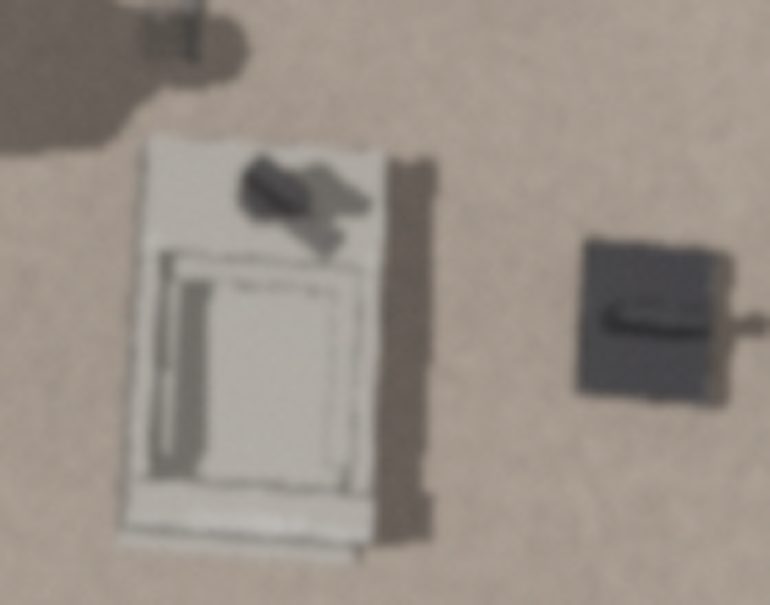

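View pics/c3.png

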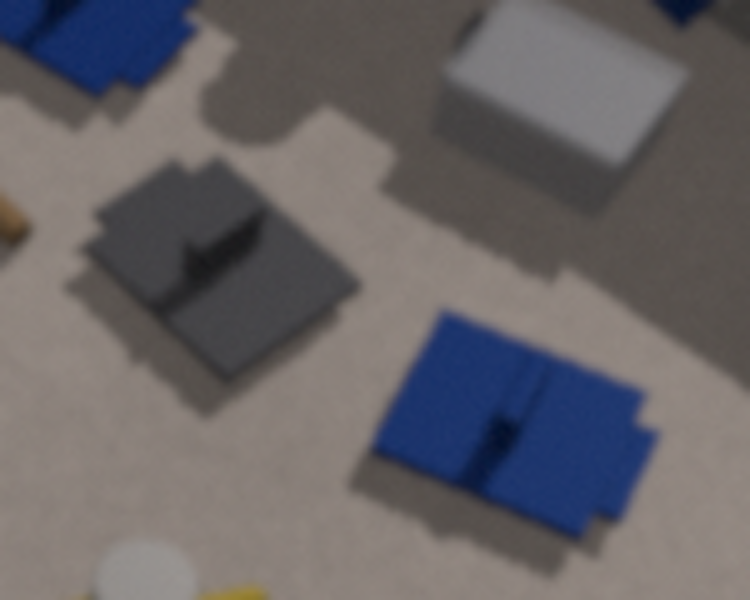

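View pics/c4.png

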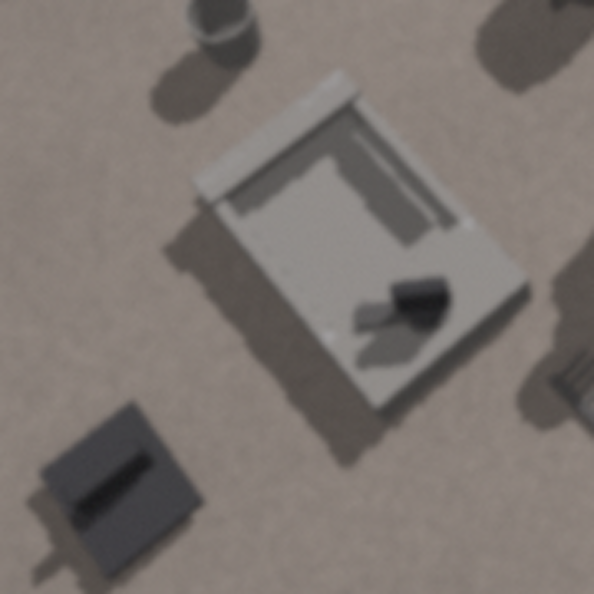

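```bash
cat >> h.py <<'E'
from scipy.optimize import least_squares
from scipy.spatial.transform import Rotation as R
np.set_printoptions(precision=4,suppress=True)
def cam(f):
    d=np.load('pics/'+f+'.npy',allow_pickle=True).item(); im,s=d['im'],d['s']
    K=np.array([[im['fx'],0,im['cx']],[0,im['fy'],im['cy']],[0,0,1]])
    if 'rvec' in im: return K,cv2.Rodrigues(im['rvec'])[0],np.array(im['tvec'])
    q=s['tool_rot']; T=np.eye(4); T[:3,:3]=R.from_quat([q[1],q[2],q[3],q[0]]).as_matrix(); T[:3,3]=s['tcp_pos']
    W=np.linalg.inv(T@im['T_tool_cam']); return K,W[:3,:3],W[:3,3]
def proj(f,P):
    K,Rm,t=cam(f); p=(np.asarray(P)@Rm.T+t)@K.T; return p[:,:2]/p[:,2:]
def place(p,M,z0=0):
    c,s=np.cos(p[2]),np.sin(p[2]); M=np.asarray(M,float)/1000
    return np.c_[p[0]+c*M[:,0]-s*M[:,1],p[1]+s*M[:,0]+c*M[:,1],M[:,2]+z0]
def fit(obs,x0,z0=0):
    # obs: list of (f,[(X,Y,Z,u,v)...])
    def r(p): return np.concatenate([(proj(f,place(p,[o[:3] for o in L],z0))-np.array([o[3:] for o in L])).ravel() for f,L in obs])
    s=least_squares(r,x0,loss='soft_l1'); print(s.x,'yaw deg',np.degrees(s.x[2]))
    e=r(s.x).reshape(-1,2); print(e.round(1).tolist()); return s.x
E
python3 - <<'E'
from h import *
def c(L,ox,oy,k): return [(a,b,z,ox+u/k,oy+v/k) for a,b,z,u,v in L]
co=[('top0',c([(65,50,20,307,183),(65,-50,20,540,212),(-51,50,20,265,450),(-51,-50,20,505,480),(-65,30,18,305,490)],180,200,7)),
('scene0',c([(65,50,20,360,285),(65,-50,20,230,377),(-51,50,20,215,160),(-51,-50,20,85,247),(-65,30,18,175,160),(-65,-30,18,95,215)],330,140,5))]
fit(co,[.5,.2,0])
ho=[('top0',c([(130,64,40,148,137),(130,-64,40,385,152),(-55,64,46,135,487),(-55,-64,46,370,497)],360,180,5.5)),
('scene0',c([(130,64,40,530,285),(130,-64,40,380,408),(-80,64,46,342,70),(-80,-64,46,195,180)],130,250,3.3))]
fit(ho,[.5,-.2,0])
for f in('top0','scene0'): print(proj(f,[[.5,.2,0],[.5,-.2,0],[0,0,0]]))
# mug, jug
K,Rm,t=cam('top0')
def bp(u,v,z):
    d=Rm.T@np.linalg.solve(K,[u,v,1]);o=-Rm.T@t; return o+d*(z-o[2])/d[2]
print('mug',bp(313,255,.1),'jug',bp(331,177,.2),'scoop',bp(397,309,.05),'comb',bp(391,170,0))
E
```

```text
[ 0.4968  0.2465 -0.1074] yaw deg -6.155928186624277
[[-0.5, -1.1], [-0.3, -1.0], [-0.5, -0.5], [-1.1, -0.5], [-0.1, -0.6], [0.1, -0.2], [-1.1, 0.9], [-0.3, -0.9], [-1.3, -0.2], [-1.0, 0.2], [-1.2, -0.1]]
[ 0.504  -0.2468 -0.0606] yaw deg -3.4714474149803984
[[-0.6, -1.4], [-0.3, -0.7], [-2.0, -2.7], [-0.3, -0.9], [-0.4, -1.5], [-1.8, 0.8], [-0.7, -0.6], [-2.0, -0.2]]
[[253.5304 248.791 ]
 [387.4807 251.4992]
 [317.0341 424.619 ]]
[[360.8766 206.3522]
 [248.5543 304.299 ]
 [189.3519 149.8196]]
mug [0.475  0.0208 0.1   ] jug [ 0.6722 -0.0233  0.2   ] scoop [ 0.3308 -0.2204  0.05  ] comb [ 0.7505 -0.2104  0.    ]
```

```bash
cat >> h.py <<'E'
def pose(s=None):
    s=s or readout.sense(); q=s['tool_rot']; return np.array(s['tcp_pos']),R.from_quat([q[1],q[2],q[3],q[0]])
def target(yaw,tilt=0,flip=False):
    # tool x along (yaw) direction, y down; tilt>0 : +x (housing) end raised
    a=yaw; X=np.array([np.cos(a),np.sin(a),0]);Y=np.array([0,0,-1.]);
    if flip: X=-X
    M=np.c_[X,Y,np.cross(X,Y)]
    ax=np.array([-np.sin(a),np.cos(a),0])
    return R.from_rotvec(-ax*tilt)*R.from_matrix(M)
def plan(p1,R1,n=None,dmax=5.,amax=.149):
    p,r=pose(); rv=(r.inv()*R1).as_rotvec(); d=np.asarray(p1)-p
    m=max(int(np.ceil(np.linalg.norm(d)*100/dmax)),int(np.ceil(np.linalg.norm(rv)/amax)),1); n=n or m
    print('p',p,'d',d*100,'rv',rv,'n',n)
    for k in range(n):
        rk=r*R.from_rotvec(rv*k/n); s=rk.inv().apply(d/n)*100
        print('%.2f %.2f %.2f %.3f %.3f %.3f'%(*s,*(rv/n)),end='; ')
    print()
E
python3 - <<'E'
from h import *
p,r=pose(); print(r.as_matrix()); 
for fl in(0,1): plan([.50,.2465,.2],target(-.107,0,fl))
E
```

```text
[[ 0.2531 -0.0005 -0.9675]
 [ 0.9675 -0.0009  0.2531]
 [-0.001  -1.      0.0002]]
p [0.1517 0.5803 0.2307] d [ 34.831  -33.3751  -3.0704] rv [ 0.0005  1.422  -0.001 ] n 10
-2.35 0.31 -4.21 0.000 0.142 -0.000; -1.73 0.31 -4.50 0.000 0.142 -0.000; -1.07 0.31 -4.70 0.000 0.142 -0.000; -0.39 0.31 -4.81 0.000 0.142 -0.000; 0.29 0.31 -4.82 0.000 0.142 -0.000; 0.97 0.31 -4.73 0.000 0.142 -0.000; 1.63 0.31 -4.54 0.000 0.142 -0.000; 2.26 0.31 -4.26 0.000 0.142 -0.000; 2.84 0.31 -3.90 0.000 0.142 -0.000; 3.36 0.31 -3.46 0.000 0.142 -0.000; 
p [0.1517 0.5803 0.2307] d [ 34.831  -33.3751  -3.0704] rv [-0.001  -1.7196 -0.0005] n 12
-1.96 0.26 -3.51 -0.000 -0.143 -0.000; -2.44 0.26 -3.20 -0.000 -0.143 -0.000; -2.87 0.26 -2.82 -0.000 -0.143 -0.000; -3.24 0.26 -2.38 -0.000 -0.143 -0.000; -3.55 0.26 -1.89 -0.000 -0.143 -0.000; -3.78 0.26 -1.36 -0.000 -0.143 -0.000; -3.94 0.26 -0.81 -0.000 -0.143 -0.000; -4.01 0.26 -0.24 -0.000 -0.143 -0.000; -4.01 0.26 0.34 -0.000 -0.143 -0.000; -3.92 0.26 0.91 -0.000 -0.143 -0.000; -3.75 0.26 1.46 -0.000 -0.143 -0.000; -3.50 0.26 1.98 -0.000 -0.143 -0.000;
```

```bash
python3 -m inch '-2.35 0.3 -4.2 0 0.142 0 0; -1.73 0.3 -4.5 0 0.142 0 0; -1.07 0.3 -4.7 0 0.142 0 0; -0.4 0.3 -4.8 0 0.142 0 0; 0.3 0.3 -4.8 0 0.142 0 0; 1 0.3 -4.7 0 0.142 0 0; 1.6 0.3 -4.5 0 0.142 0 0; 2.25 0.3 -4.25 0 0.142 0 0; 2.85 0.3 -3.9 0 0.142 0 0; 3.4 0.3 -3.5 0 0.142 0 0'
python3 - <<'E'
from h import *
plan([.50,.2465,.2],target(-.107))
E
```

```text
clock: 1.15
tcp_pos: [0.4992, 0.2321, 0.1969]
tool_rot: [-0.705, 0.706, -0.053, 0.052]
wrist_force: [0.8, 0.4, 0.2]
width: 0.0854
p [0.4992 0.2321 0.1969] d [0.0803 1.4381 0.3139] rv [ 0.0011 -0.0422 -0.002 ] n 1
-0.13 -0.32 1.43 0.001 -0.042 -0.002;
```

```bash
python3 -m inch '-0.1 -0.3 1.4 0 -0.042 0 0; 0 0 0 0 0 0 0'
python3 - <<'E'
from h import *
save('wrist','w1'); print(readout.sense()['q'])
plan([.50,.2465,.2],target(-.107))
E
```

```text
clock: 1.35
tcp_pos: [0.5041, 0.2403, 0.1983]
tool_rot: [-0.705, 0.707, -0.044, 0.041]
wrist_force: [-0.3, 0.4, -0.2]
width: 0.0858
[ 0.2112 -0.0223 -0.0929  1.5044 -0.0024  1.9029]
p [0.5038 0.2398 0.1979] d [-0.3847  0.667   0.2143] rv [ 0.0037 -0.0139 -0.0033] n 1
-0.46 -0.22 0.61 0.004 -0.014 -0.003;
```

View pics/w1.png

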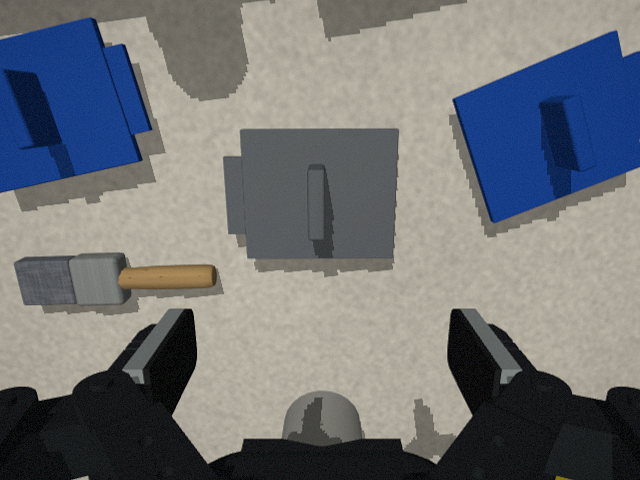

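Run:
```python
from h import *
crop('w1',210,115,410,275,4,'c5')
fit([('w1',[(-51,50,20,241,130),(65,50,20,398,130),(-51,-50,20,247,258),(65,-50,20,393,258),(-65,30,18,223,156),(-65,-30,18,229,234),(-1,25,53,309,165),(11,25,53,324,165),(-1,-25,53,307,238),(11,-25,53,322,239)])],[.5,.24,-.1])
```

```text
[ 0.496   0.2494 -0.1162] yaw deg -6.6557445987212285
[[-2.0, -2.2], [1.3, -3.0], [-0.3, -0.0], [0.3, -0.5], [-0.7, -0.5], [-1.2, -0.9], [-2.2, 3.3], [0.8, 3.3], [0.9, 1.9], [3.0, 0.9]]
```

View pics/c5.png

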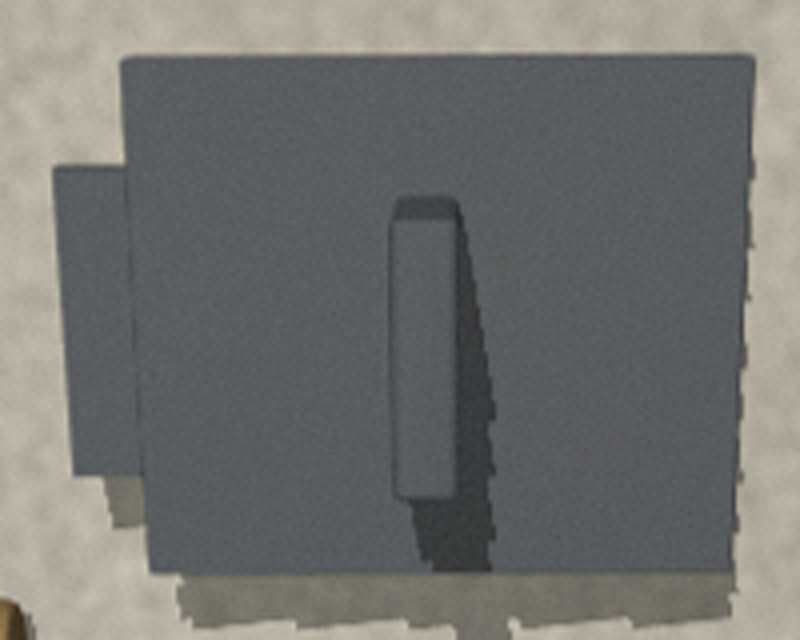

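Run:
```python
from h import *
x=fit([('w1',[(-51,50,20,240.5,129.5),(65,50,20,398.5,129.5),(-51,-50,20,247.5,258),(65,-50,20,392.5,258),(-65,30,18,223.5,156.5),(-65,-30,18,229,233.8),(-1,25,53,308,169.5),(11,25,53,323.8,169.5),(-1,-25,53,308.8,239.3),(11,-25,53,323.8,239.3)])],[.5,.24,-.1])
rt=place(x,[(5,0,53)])[0]; print('rib',rt)
print(pose()[1].as_matrix())
plan([rt[0],rt[1],.10],target(x[2]),4)
```

```text
[ 0.4962  0.2487 -0.118 ] yaw deg -6.7607574524443095
[[-0.9, -0.9], [1.3, -1.4], [-0.5, 0.6], [1.1, 0.4], [-0.6, -0.2], [-0.8, -0.1], [-0.6, -0.2], [1.5, -0.2], [-0.5, 1.5], [1.6, 1.5]]
rib [0.5012 0.2481 0.053 ]
[[ 0.9927 -0.0037  0.1206]
 [-0.1206 -0.0033  0.9927]
 [-0.0032 -1.     -0.0037]]
p [0.5038 0.2398 0.1979] d [-0.269   0.8309 -9.7857] rv [ 0.0037 -0.0029 -0.0032] n 4
-0.08 2.45 0.21 0.001 -0.001 -0.001; -0.09 2.45 0.20 0.001 -0.001 -0.001; -0.09 2.45 0.20 0.001 -0.001 -0.001; -0.09 2.45 0.20 0.001 -0.001 -0.001;
```

```bash
python3 -m inch '0 3 0.2 0 0 0 0; 0 3 0.2 0 0 0 0; -0.1 3 0.2 0 0 0 0; -0.1 2.5 0.2 0.004 0 -0.003 0; 0 2.5 0 0 0 0 0; 0 0 0 0 0 0 0'
python3 - <<'E'
from h import *
save('wrist','w2')
plan([.5012,.2481,.026],target(-.118))
E
```

```text
clock: 2.0
tcp_pos: [0.498, 0.2523, 0.0539]
tool_rot: [0.706, -0.706, 0.039, -0.04]
wrist_force: [-0.7, 0.1, -0.1]
width: 0.0856
p [0.4991 0.2526 0.0561] d [ 0.2127 -0.4485 -3.0064] rv [-0.0012  0.0068  0.0035] n 1
0.25 3.01 -0.43 -0.001 0.007 0.003;
```

View pics/w2.png

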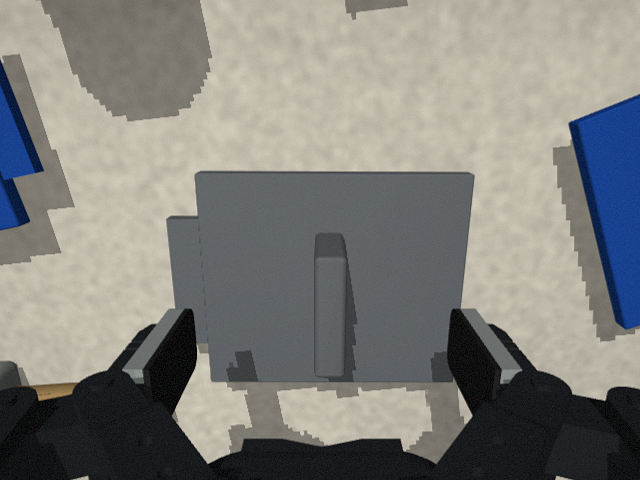

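```bash
python3 -m inch '0.15 1.2 -0.2 0 0 0 0; 0.1 1.2 -0.2 0 0 0 0; 0 0.5 0 0 0 0 0; 0 0 0 0 0 0 0'
python3 - <<'E'
from h import *
plan([.5012,.2481,.026],target(-.118))
E
```

```text
clock: 2.45
tcp_pos: [0.5035, 0.2494, 0.0293]
tool_rot: [0.707, -0.705, 0.035, -0.042]
wrist_force: [-0.8, -0.3, 0.2]
width: 0.0852
p [0.5035 0.2494 0.0293] d [-0.2319 -0.1264 -0.3347] rv [-0.0029  0.0085  0.0092] n 1
-0.22 0.33 -0.15 -0.003 0.009 0.009;
```

```bash
python3 -m inch '-0.2 0.3 -0.1 0 0.008 0.008 0; 0 0 0 0 0 0 0'
python3 - <<'E'
from h import *
plan([.5012,.2481,.026],target(-.118))
E
python3 -m inch '0 0 0 0 0 0 0.5; 0 0 0 0 0 0 1; 0 0 0 0 0 0 1; 0 0 0 0 0 0 1; 0 0 0 0 0 0 1; 0 0 0 0 0 0 1' 60
python3 - <<'E'
from h import *
plan([.5012,.2481,.026],target(-.118)); print(readout.sense()['wrist_force'])
save('wrist','w3')
E
```

```text
clock: 2.65
tcp_pos: [0.5018, 0.2485, 0.0268]
tool_rot: [0.707, -0.705, 0.041, -0.042]
wrist_force: [-0.9, 0.2, 0.3]
width: 0.0854
p [0.5018 0.2485 0.0268] d [-0.0586 -0.0429 -0.0782] rv [-0.0033 -0.0004  0.0013] n 1
-0.05 0.08 -0.05 -0.003 -0.000 0.001; 
clock: 3.25
tcp_pos: [0.5028, 0.2487, 0.0281]
tool_rot: [0.707, -0.705, 0.041, -0.043]
wrist_force: [1.3, -0.5, 2.3]
width: 0.0111
p [0.5028 0.2487 0.0281] d [-0.156  -0.0634 -0.2111] rv [-0.004  -0.0005  0.0031] n 1
-0.15 0.21 -0.08 -0.004 -0.001 0.003; 
[ 1.3378 -0.5229  2.27  ]
```

View pics/w3.png

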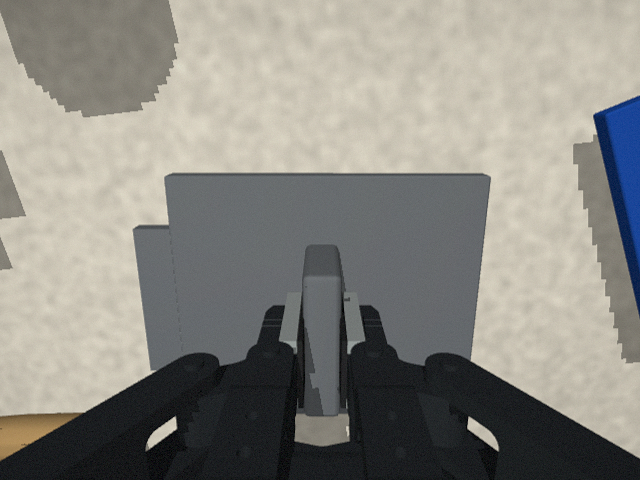

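```bash
python3 -m inch '0 -1 0 0 0 0 1; 0 -3 0 0 0 0 1; 0 -4 0 0 0 0 1; 0 -5 0 0 0 0 1; 0 -5 0 0 0 0 1; 0 -3 0 0 0 0 1; 0 0 0 0 0 0 1' 80
python3 - <<'E'
from h import *
save('wrist','w4'); print(readout.sense()['wrist_force'])
plan([.505,-.2,.23],target(-.06))
crop('w4',120,160,500,440,2.1,'c6')
E
```

```text
clock: 4.0
tcp_pos: [0.4985, 0.2472, 0.2464]
tool_rot: [0.707, -0.705, 0.043, -0.041]
wrist_force: [1.1, -0.6, -1.0]
width: 0.0105
[-0.5155 -0.4021 -2.1456]
p [0.4981 0.2471 0.2444] d [  0.6895 -44.7125  -1.435 ] rv [-0.0014 -0.0583 -0.0047] n 9
0.66 0.15 -4.92 -0.000 -0.006 -0.001; 0.63 0.15 -4.93 -0.000 -0.006 -0.001; 0.60 0.15 -4.93 -0.000 -0.006 -0.001; 0.57 0.15 -4.94 -0.000 -0.006 -0.001; 0.54 0.15 -4.94 -0.000 -0.006 -0.001; 0.50 0.16 -4.94 -0.000 -0.006 -0.001; 0.47 0.16 -4.95 -0.000 -0.006 -0.001; 0.44 0.16 -4.95 -0.000 -0.006 -0.001; 0.41 0.16 -4.95 -0.000 -0.006 -0.001;
```

View pics/c6.png

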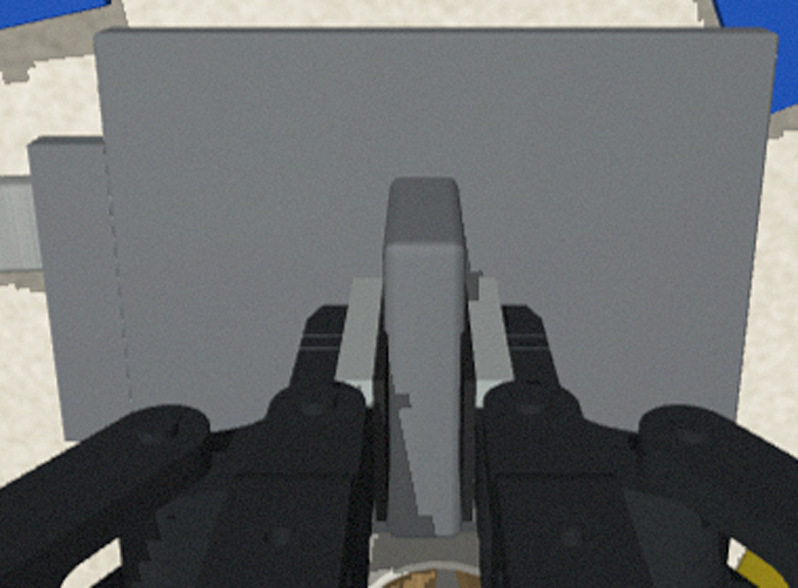

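```bash
cat >> h.py <<'E'
def intool(f,obs):
    d=np.load('pics/'+f+'.npy',allow_pickle=True).item(); im=d['im']; o=np.array(obs,float)
    K=cam(f)[0]; ok,rv,tv=cv2.solvePnP(o[:,:3]/1000,o[:,3:],K,None,flags=cv2.SOLVEPNP_SQPNP)
    rv,tv=cv2.solvePnPRefineLM(o[:,:3]/1000,o[:,3:],K,None,rv,tv)
    e=cv2.projectPoints(o[:,:3]/1000,rv,tv,K,None)[0][:,0]-o[:,3:]; print(e.round(1).tolist())
    T=np.eye(4);T[:3,:3]=cv2.Rodrigues(rv)[0];T[:3,3]=tv[:,0]; return im['T_tool_cam']@T
E
python3 - <<'E'
from h import *
T=intool('w4',[(-51,50,20,166.7,177.1),(65,50,20,489.5,177.1),(-65,30,18,134.8,229.5),(-65,-30,18,151,369.5),(-1,25,53,304.8,278.1),(11,25,53,340,278.1),(-1,-25,53,306.7,413.8),(11,-25,53,338,413.8)])
print(T)
E
```

```text
Traceback (most recent call last):
  File "h.py", line 46, in intool
    K=cam(f)[0]; ok,rv,tv=cv2.solvePnP(o[:,:3]/1000,o[:,3:],K,None,flags=cv2.SOLVEPNP_SQPNP)
                          ~~~~~~~~~~~~^^^^^^^^^^^^^^^^^^^^^^^^^^^^^^^^^^^^^^^^^^^^^^^^^^^^^^
cv2.error: OpenCV(4.12.0) /io/opencv/modules/calib3d/src/solvepnp.cpp:835: error: (-215:Assertion failed) ( (npoints >= 4) || (npoints == 3 && flags == SOLVEPNP_ITERATIVE && useExtrinsicGuess) || (npoints >= 3 && flags == SOLVEPNP_SQPNP) ) && npoints == std::max(ipoints.checkVector(2, CV_32F), ipoints.checkVector(2, CV_64F)) in function 'solvePnPGeneric'
```

```bash
sed -i 's/o=np.array(obs,float)/o=np.array(obs,float); I=np.ascontiguousarray(o[:,3:]); O=np.ascontiguousarray(o[:,:3]\/1000)/; s/solvePnP(o\[:,:3\]\/1000,o\[:,3:\]/solvePnP(O,I/; s/RefineLM(o\[:,:3\]\/1000,o\[:,3:\]/RefineLM(O,I/; s/projectPoints(o\[:,:3\]\/1000/projectPoints(O/' h.py
python3 - <<'E'
from h import *
T=intool('w4',[(-51,50,20,166.7,177.1),(65,50,20,489.5,177.1),(-65,30,18,134.8,229.5),(-65,-30,18,151,369.5),(-1,25,53,304.8,278.1),(11,25,53,340,278.1),(-1,-25,53,306.7,413.8),(11,-25,53,338,413.8)])
print(T)
E
```

```text
[[-1.5, 0.0], [-1.7, 0.7], [0.1, -0.2], [1.7, -1.7], [-1.5, -0.6], [2.9, -0.7], [-2.2, 1.3], [2.1, 1.0]]
[[ 0.9999  0.0058  0.0159 -0.0052]
 [ 0.016  -0.0085 -0.9998  0.0323]
 [-0.0056  0.9999 -0.0086 -0.0018]
 [ 0.      0.      0.      1.    ]]
```

```bash
python3 -m inch '0.6 0 -4.9 0 -0.006 0 1; 0.6 0 -4.9 0 -0.006 0 1; 0.6 0 -4.9 0 -0.006 0 1; 0.6 0 -4.9 0 -0.006 0 1; 0.5 0 -4.9 0 -0.006 0 1; 0.5 0 -4.9 0 -0.006 0 1; 0.5 0 -4.9 0 -0.006 0 1; 0.5 0 -4.9 0 -0.006 0 1; 0.4 0 -4.9 0 -0.006 0 1; 0.4 0 -4.9 0 -0.006 0 1'
python3 - <<'E'
from h import *
plan([.505,-.32,.245],target(-.06))
E
```

```text
clock: 5.05
tcp_pos: [0.4998, -0.2497, 0.2254]
tool_rot: [0.71, -0.703, 0.024, -0.007]
wrist_force: [0.5, 0.2, -1.0]
width: 0.0105
p [ 0.4998 -0.2497  0.2254] d [ 0.5208 -7.0345  1.9631] rv [-0.0095  0.0156 -0.0244] n 2
0.39 -1.03 -3.49 -0.005 0.008 -0.012; 0.43 -1.00 -3.49 -0.005 0.008 -0.012;
```

```bash
python3 -m inch '0.4 -1 -3.5 -0.005 0.008 -0.012 1; 0.4 -1 -3.5 -0.005 0.008 -0.012 1; 0 0 0 0 0 0 1; 0 0 0 0 0 0 1'
python3 - <<'E'
from h import *
plan([.505,-.32,.245],target(-.06)); save('wrist','w5')
E
```

```text
clock: 5.45
tcp_pos: [0.5001, -0.3273, 0.2352]
tool_rot: [0.709, -0.704, 0.028, -0.021]
wrist_force: [0.9, -0.4, -2.1]
width: 0.0108
p [ 0.5001 -0.3273  0.2352] d [0.4868 0.7283 0.9773] rv [-0.0071 -0.0085 -0.0101] n 1
0.43 -0.98 0.77 -0.007 -0.008 -0.010;
```

View pics/w5.png

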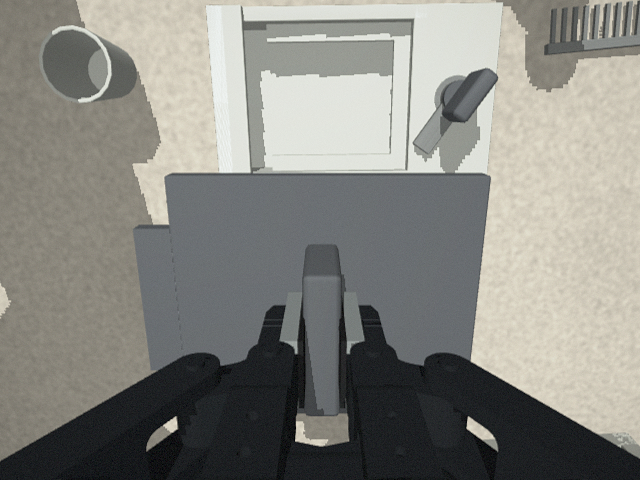

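Run:
```python
from h import *
crop('w5',200,0,510,180,2.5,'c7')
```

```text
(no output)
```

View pics/c7.png

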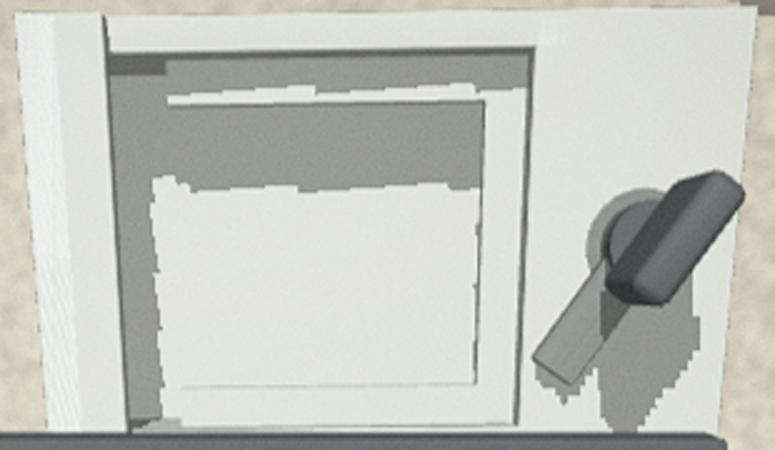

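Run:
```python
from h import *
L=[(130,64,40,502.8,2.8),(-55,64,46,241.6,5.6),(67,54,40,412.8,19.2),(67,-54,40,406.8,170),(55,42,30,393.6,40.4),(55,-42,30,390,153.6),(-40,42,30,266.8,41.6),(-40,-42,30,272,155)]
x=fit([('w5',L)],[.504,-.247,-.06])
T=intool('w5',L); p,r=pose(); d=np.load('pics/w5.npy',allow_pickle=True).item()['s']
p,r=pose(d); M=np.eye(4);M[:3,:3]=r.as_matrix();M[:3,3]=p; print(M@T)
# arm angle
def f(a):
    th=np.pi+(1.3-a); c,s=np.cos(th),np.sin(th)
    P=[(101+45*c-t*7.5*s,45*s+t*7.5*c,47) for t in(-1,1)]
    return proj('w5',place(x,P)).ravel()
obs=np.array([573,384,533,358])/2.5+[200,0,200,0]
print([ (a,(f(a)-obs).round(1).tolist()) for a in(0,.1,.2,.3,.35)])
obs2=obs[[2,3,0,1]]
print([ (a,(f(a)-obs2).round(1).tolist()) for a in(0,.1,.2,.3,.35)])
```

```text
[ 0.5027 -0.248  -0.0573] yaw deg -3.2824162591400197
[[1.0, -0.7], [-1.4, -1.2], [0.6, -0.0], [0.1, 1.0], [0.2, -0.4], [0.2, 0.8], [-0.5, 0.3], [-0.6, 0.8]]
[[-0.2, -0.3], [-0.3, -0.5], [0.2, 0.3], [-0.3, 0.1], [-0.0, -0.3], [-0.0, 0.1], [0.4, 0.5], [0.2, 0.0]]
[[ 0.9984  0.0569 -0.0022  0.503 ]
 [-0.0569  0.9984 -0.0029 -0.2476]
 [ 0.002   0.003   1.     -0.0031]
 [ 0.      0.      0.      1.    ]]
[(0, [-0.5, 1.7, 34.3, 17.3]), (0.1, [-5.7, -1.0, 28.4, 16.4]), (0.2, [-10.5, -4.4, 22.7, 14.9]), (0.3, [-15.0, -8.2, 17.1, 12.9]), (0.35, [-17.1, -10.3, 14.5, 11.6])]
[(0, [15.5, 12.1, 18.3, 6.9]), (0.1, [10.3, 9.4, 12.4, 6.0]), (0.2, [5.5, 6.0, 6.7, 4.5]), (0.3, [1.0, 2.2, 1.1, 2.5]), (0.35, [-1.1, 0.1, -1.5, 1.2])]
```

```bash
cat >> h.py <<'E'
H=np.array([.503,-.2478,-.057])
TT=np.array([-.070,.018,-.0012])
def tcp_for(tip,tilt):
    Rm=target(H[2],tilt); w=place(H,[np.array(tip)])[0]; return w-Rm.apply(TT),Rm
def tipnow():
    p,r=pose(); w=p+r.apply(TT); c,s=np.cos(H[2]),np.sin(H[2]); d=w-[H[0],H[1],0]
    t=r.apply([1,0,0]); tz=-r.apply([0,1,0])
    hx=np.array([c,s,0]);hy=np.array([-s,c,0])
    print('tip H mm',np.array([d@hx,d@hy,d[2]])*1000,'tilt',np.arcsin(t[2]),'roll',np.arcsin(r.apply([0,0,1])[2]),'yawerr',np.arctan2(t@hy,t@hx), 'F',readout.sense()['wrist_force'])
def go(tip,tilt,n=None,**k): tipnow(); plan(*tcp_for(tip,tilt),n,**k)
E
python3 - <<'E'
from h import *
go((-48,0,110),.22)
E
```

```text
tip H mm [-68.5486 -79.6394 217.8157] tilt -0.010325991463305586 roll 0.006795691478596608 yawerr -0.011093423017689232 F [-0.0521  0.4027 -2.1069]
p [ 0.5001 -0.3271  0.2351] d [ 1.9308  7.957  -9.2257] rv [-0.0056 -0.0118 -0.2303] n 3
0.49 3.09 2.67 -0.002 -0.004 -0.077; 0.27 3.11 2.67 -0.002 -0.004 -0.077; 0.04 3.12 2.68 -0.002 -0.004 -0.077;
```

```bash
python3 -m inch '0.5 2 2.7 -0.002 -0.004 -0.077 1; 0.3 2.5 2.7 -0.002 -0.004 -0.077 1; 0 3 2.7 -0.002 -0.004 -0.077 1; 0 0 0 0 0 0 1; 0 0 0 0 0 0 1'
python3 - <<'E'
from h import *
go((-48,0,90),.22)
E
```

```text
clock: 6.0
tcp_pos: [0.5142, -0.2336, 0.144]
tool_rot: [0.706, -0.7, -0.057, -0.093]
wrist_force: [0.5, -0.0, -1.7]
width: 0.0104
tip H mm [-54.2043  13.6755 111.6316] tilt 0.21246604206921313 roll 0.013795967814050984 yawerr 0.003465904402564732 F [ 0.507  -0.0348 -1.6586]
p [ 0.5142 -0.2336  0.144 ] d [ 0.5179 -1.3963 -2.116 ] rv [-0.0149  0.0033 -0.0076] n 1
0.13 2.17 -1.40 -0.015 0.003 -0.008;
```

```bash
python3 -m inch '0.1 0.5 -0.7 -0.007 0.003 -0.008 1; 0 0.5 -0.6 -0.007 0 0 1; 0 0 0 0 0 0 1; 0 0 0 0 0 0 1'
python3 - <<'E'
from h import *
go((-48,0,75),.22)
save('scene','s1');save('wrist','w6')
E
```

```text
clock: 6.4
tcp_pos: [0.5187, -0.249, 0.1362]
tool_rot: [-0.699, 0.706, 0.059, 0.098]
wrist_force: [-0.5, -0.8, -0.9]
width: 0.0105
tip H mm [-48.5088  -1.651  103.238 ] tilt 0.22260124111718538 roll -0.003043762177318687 yawerr 0.0018015503683763755 F [-0.4831 -0.8102 -0.8601]
p [ 0.5187 -0.249   0.1362] d [ 0.0679  0.1443 -2.8402] rv [0.0027 0.0018 0.0026] n 1
-0.57 2.78 0.16 0.003 0.002 0.003;
```

View pics/w6.png

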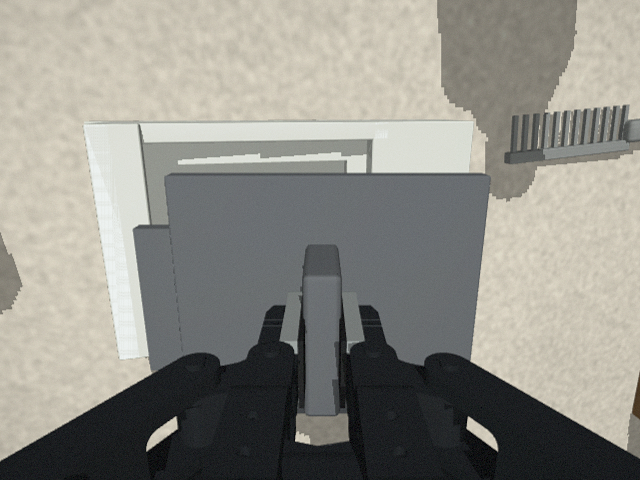

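```bash
python3 -m inch '-0.3 1.4 0.1 0 0 0 1; -0.3 1.4 0.1 0 0 0 1; -0.3 1.4 0 0 0 0 1; 0 0 0 0 0 0 1; 0 0 0 0 0 0 1'
python3 - <<'E'
from h import *
go((-48,0,45),.22)
save('wrist','w7')
E
```

```text
clock: 7.0
tcp_pos: [0.519, -0.2466, 0.0886]
tool_rot: [-0.7, 0.705, 0.058, 0.098]
wrist_force: [-0.5, -0.5, -1.9]
width: 0.0106
tip H mm [-48.4742   0.7812  55.6193] tilt 0.22145365945824796 roll -0.0019651935002955034 yawerr 0.0013528775656320485 F [-0.4745 -0.4881 -1.8773]
p [ 0.519  -0.2466  0.0886] d [ 0.0471 -0.0933 -1.071 ] rv [0.0017 0.0013 0.0015] n 1
-0.18 1.06 -0.09 0.002 0.001 0.001;
```

View pics/w7.png

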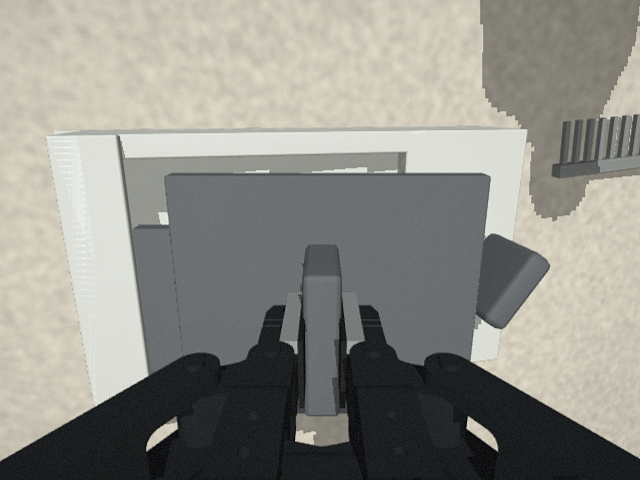

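Run:
```python
from h import *
crop('w7',40,115,300,305,3,'c8'); crop('w7',300,115,560,305,3,'c9')
```

```text
(no output)
```

View pics/c8.png

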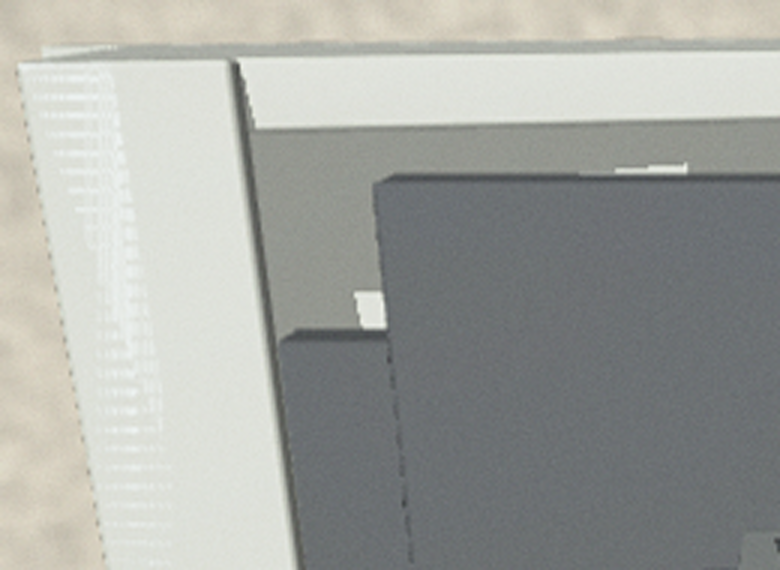

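View pics/c9.png

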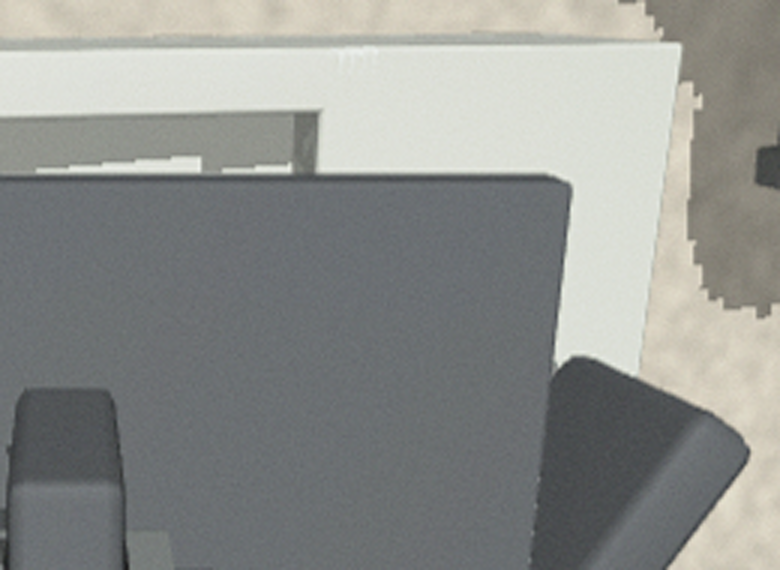

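Run:
```python
from h import *
L=[(-80,64,46,46.7,136.3),(-55,64,46,117.7,136),(130,64,40,527,129.7),(67,54,40,407,151.7)]
fit([('w7',L)],H); fit([('w7',L)],H,-.003)
L2=[(-51,50,20,166,176.7),(65,50,20,489.7,177),(-65,30,18,134.3,229.3),(-65,-30,18,151,369.5)]
def r(p): # cover 6dof with assumed cover pose in tool; residual of model TT
    pass
p,r_=pose(np.load('pics/w7.npy',allow_pickle=True).item()['s'])
for oy in(.029,.030,.032):
  for tl in(0,.016):
    B=R.from_rotvec([0,0,tl]).as_matrix()@np.array([[1,0,0],[0,0,-1],[0,1,0.]])
    P=np.array([o[:3] for o in L2])/1000@B.T+[-.0052,oy,-.0015]
    print(oy,tl,(proj('w7',r_.apply(P)+p)-np.array([o[3:] for o in L2])).round(1).tolist())
```

```text
[ 0.5036 -0.2479 -0.0562] yaw deg -3.218009353232789
[[-2.0, 0.3], [-0.2, -0.4], [3.7, -0.4], [1.1, 1.5]]
[ 0.5034 -0.248  -0.0554] yaw deg -3.173904632338754
[[0.4, 0.1], [0.9, -0.6], [-0.9, -0.7], [-2.0, 0.9]]
0.029 0 [[-3.9, 0.8], [1.6, 0.2], [-2.3, 1.2], [-0.3, 1.7]]
0.029 0.016 [[-3.8, 1.1], [1.4, -0.3], [-2.7, 2.0], [-0.6, 3.2]]
0.03 0 [[-2.9, 0.3], [0.6, -0.3], [-1.1, 0.5], [0.6, 0.3]]
0.03 0.016 [[-2.8, 0.7], [0.3, -0.7], [-1.5, 1.2], [0.4, 1.7]]
0.032 0 [[-0.9, -0.5], [-1.5, -1.1], [1.1, -1.0], [2.4, -2.6]]
0.032 0.016 [[-0.8, -0.2], [-1.7, -1.6], [0.8, -0.2], [2.2, -1.1]]
```

```bash
python3 -m inch '-0.2 0.9 -0.1 0 0 0 1; -0.2 0.9 0 0 0 0 1; -0.1 0.6 0 0 0 0 1; 0 0 0 0 0 0 1; 0 0 0 0 0 0 1'
python3 - <<'E'
from h import *
go((-48,0,29),.22)
go((-63,0,27),.22)
E
```

```text
clock: 7.55
tcp_pos: [0.5195, -0.2481, 0.0625]
tool_rot: [-0.699, 0.706, 0.059, 0.098]
wrist_force: [0.6, -0.2, -1.5]
width: 0.0105
tip H mm [-47.8125  -0.6656  29.554 ] tilt 0.22202412142861241 roll -0.0025528711695518703 yawerr 0.0014273683889441666 F [ 0.6444 -0.1838 -1.5143]
p [ 0.5195 -0.2481  0.0625] d [-0.009   0.0533 -0.0681] rv [0.0023 0.0014 0.002 ] n 1
-0.03 0.06 0.05 0.002 0.001 0.002; 
tip H mm [-47.8125  -0.6656  29.554 ] tilt 0.22202412142861241 roll -0.0025528711695518703 yawerr 0.0014273683889441666 F [ 0.6444 -0.1838 -1.5143]
p [ 0.5195 -0.2481  0.0625] d [-1.5065  0.1387 -0.2681] rv [0.0023 0.0014 0.002 ] n 1
-1.53 -0.07 0.05 0.002 0.001 0.002;
```

```bash
python3 -m inch '-0.5 0 0 0 0 0 1; -0.5 0 0 0 0 0 1; -0.4 0 0.05 0 0 0 1; 0 0 0 0 0 0 1; 0 0 0 0 0 0 1'
python3 - <<'E'
from h import *
go((-64,0,28),.22)
save('wrist','w8')
E
```

```text
clock: 8.05
tcp_pos: [0.5049, -0.2471, 0.0602]
tool_rot: [-0.699, 0.706, 0.059, 0.098]
wrist_force: [0.0, -0.2, -1.1]
width: 0.0102
tip H mm [-62.4236  -0.5358  27.154 ] tilt 0.22305484689044136 roll -0.003504917100341924 yawerr 0.00150090904600595 F [ 0.0353 -0.2015 -1.1198]
p [ 0.5049 -0.2471  0.0602] d [-0.1451  0.0458  0.0654] rv [0.0033 0.0015 0.0031] n 1
-0.13 -0.10 0.04 0.003 0.001 0.003;
```

View pics/w8.png

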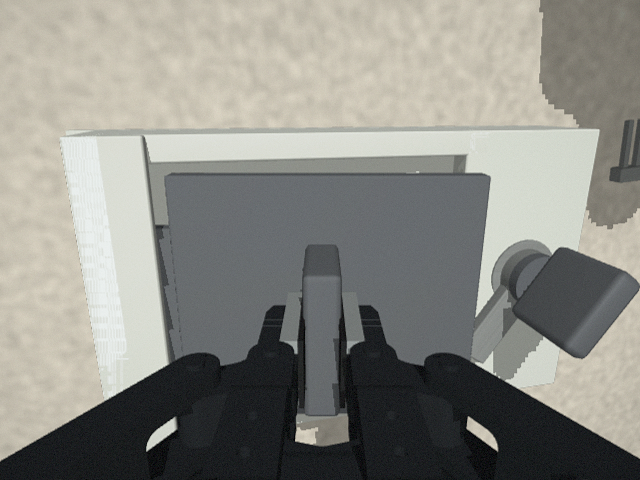

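Run:
```python
from h import *
go((-64.8,0,29),.1,3)
```

```text
tip H mm [-62.4123  -0.4989  27.161 ] tilt 0.22297758624349642 roll -0.003436923351827591 yawerr 0.0015751904002071634 F [-0.2151 -0.0916 -0.5907]
p [ 0.5049 -0.247   0.0602] d [ 0.1197  0.0266 -0.6292] rv [0.0033 0.0013 0.123 ] n 3
-0.01 0.21 0.01 0.001 0.000 0.041; 0.00 0.21 0.01 0.001 0.000 0.041; 0.01 0.21 0.01 0.001 0.000 0.041;
```

```bash
python3 -m inch '0 0.2 0 0.001 0 0.03 1; 0 0.2 0 0.001 0 0.03 1; 0 0.2 0 0.001 0 0.03 1; 0 0.05 0 0 0 0.03 1; 0 0 0 0 0 0 1; 0 0 0 0 0 0 1'
python3 - <<'E'
from h import *
go((-65,0,30),.0,4)
E
```

```text
clock: 8.7
tcp_pos: [0.5071, -0.2476, 0.0543]
tool_rot: [-0.704, 0.707, 0.016, 0.055]
wrist_force: [-0.7, 0.1, -1.6]
width: 0.0106
tip H mm [-63.725   -0.9204  29.3459] tilt 0.10096597325918823 roll -0.0013652160192765194 yawerr 0.0016063311376121154 F [-0.6996  0.0837 -1.6015]
p [ 0.5071 -0.2476  0.0543] d [ 0.0941  0.0734 -0.6308] rv [0.0013 0.0015 0.101 ] n 4
0.01 0.16 0.02 0.000 0.000 0.025; 0.01 0.16 0.02 0.000 0.000 0.025; 0.01 0.16 0.02 0.000 0.000 0.025; 0.02 0.16 0.02 0.000 0.000 0.025;
```

```bash
python3 -m inch '0 0.15 0 0 0 0.025 1; 0 0.15 0 0 0 0.025 1; 0 0.15 0 0 0 0.025 1; 0 0.15 0 0 0 0.025 1; 0 0 0 0 0 0 1; 0 0 0 0 0 0 1'
python3 - <<'E'
from h import *
go((-65,0,30),.0,4)
save('wrist','w9'); save('scene','s2')
crop('s2',130,250,310,430,3.3,'c10')
E
```

```text
clock: 9.3
tcp_pos: [0.5075, -0.2477, 0.0484]
tool_rot: [-0.706, 0.707, -0.02, 0.02]
wrist_force: [0.2, -0.2, -1.3]
width: 0.0106
tip H mm [-65.561   -0.9448  30.3763] tilt -0.00017709364901804785 roll -0.0014782028548144773 yawerr 0.0011457317137164125 F [ 0.228  -0.2342 -1.3433]
p [ 0.5075 -0.2477  0.0484] d [ 0.0606  0.0805 -0.0362] rv [ 0.0015  0.0011 -0.0002] n 4
0.01 0.01 0.02 0.000 0.000 -0.000; 0.01 0.01 0.02 0.000 0.000 -0.000; 0.01 0.01 0.02 0.000 0.000 -0.000; 0.01 0.01 0.02 0.000 0.000 -0.000;
```

View pics/w9.png

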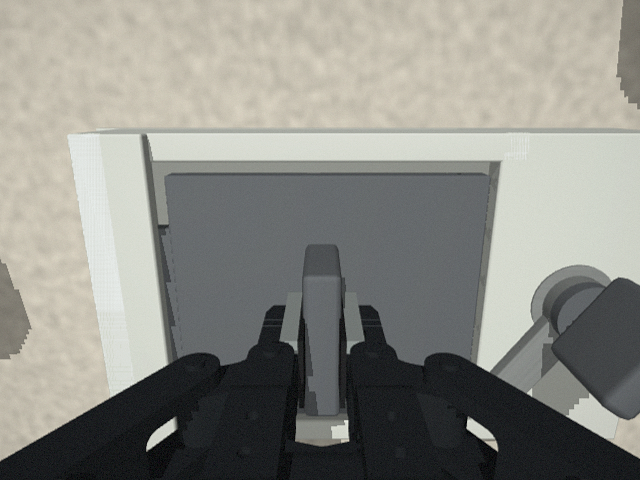

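View pics/c10.png

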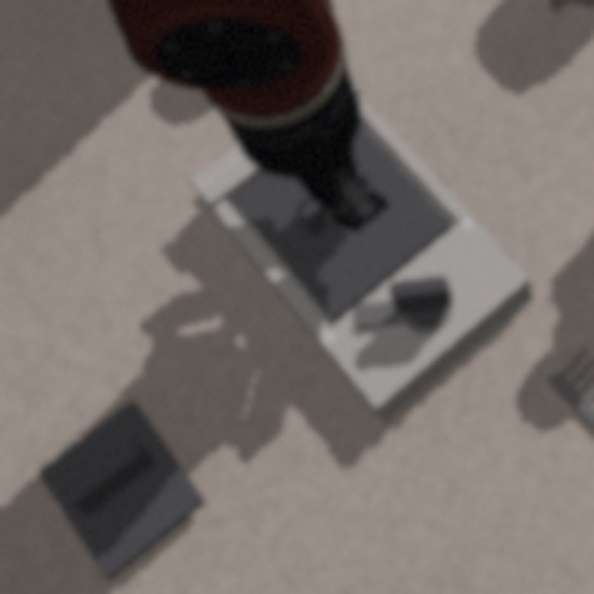

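```bash
python3 -m inch '0.03 0.1 0.05 0 0 0 1; 0 0.1 0 0 0 0 1; 0 0.1 0 0 0 0 1; 0 0 0 0 0 0 1'
python3 - <<'E'
from h import *
tipnow()
E
```

```text
clock: 9.8
tcp_pos: [0.5076, -0.2474, 0.0464]
tool_rot: [-0.706, 0.708, -0.019, 0.021]
wrist_force: [-0.4, 0.2, -1.0]
width: 0.0109
tip H mm [-65.3477  -0.6625  28.2576] tilt 0.001800379316403977 roll -0.0022799608382050203 yawerr 0.000553877712153789 F [-0.4104  0.1545 -1.0202]
```

```bash
python3 -m inch '0 0.1 0 0 0 0 1; 0 0.1 0 0 0 0 1; 0 0 0 0 0 0 1'
python3 - <<'E'
from h import *
tipnow()
E
```

```text
clock: 10.1
tcp_pos: [0.5077, -0.2476, 0.0464]
tool_rot: [-0.706, 0.708, -0.019, 0.021]
wrist_force: [0.6, 0.5, -1.6]
width: 0.0104
tip H mm [-65.2261  -0.8087  28.2565] tilt 0.002526988007981883 roll -0.0028012068472499626 yawerr 0.0005929933250798621 F [ 0.5713  0.5302 -1.5743]
```

```bash
python3 -m inch '0 0.3 0 0 0 0 1; 0 0.3 0 0 0 0 1'
python3 - <<'E'
from h import *
tipnow()
E
```

```text
clock: 10.3
tcp_pos: [0.508, -0.2479, 0.046]
tool_rot: [-0.705, 0.708, -0.019, 0.021]
wrist_force: [-15.2, 10.2, 35.3]
width: 0.0105
tip H mm [-64.9526  -1.1372  27.785 ] tilt 0.0032637862757262572 roll -0.004267370520194786 yawerr 0.0009332668622550582 F [-15.2486  10.2133  35.3153]
```

Firm contact at the expected height. Relax and release.

```bash
python3 -m inch '0 0 0 0 0 0 1; 0 0 0 0 0 0 0.8; 0 0 0 0 0 0 0; 0 0 0 0 0 0 0; 0 0 0 0 0 0 0; 0 0 0 0 0 0 0; 0 0 0 0 0 0 0'
python3 - <<'E'
from h import *
tipnow(); save('wrist','w10')
E
```

```text
clock: 11.0
tcp_pos: [0.5083, -0.2482, 0.0458]
tool_rot: [-0.705, 0.709, -0.018, 0.021]
wrist_force: [0.2, 0.7, 0.1]
width: 0.0852
tip H mm [-64.6382  -1.4492  27.5144] tilt 0.004033062250149393 roll -0.004953974223872275 yawerr 0.0008805685791382573 F [0.1896 0.7125 0.1319]
```

View pics/w10.png

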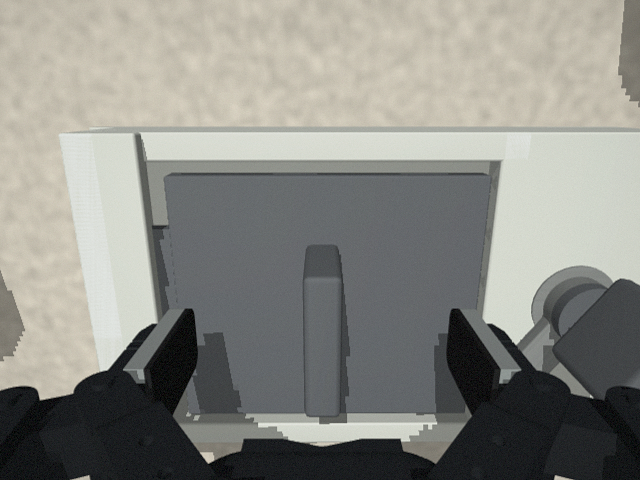

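```bash
python3 -m inch '0 -2 0 0 0 0 0; 0 -3.5 0 0 0 0 0; 0 -4.5 0 0 0 0 0; 0 -4.5 0 0 0 0 0; 0 -2 0 0 0 0 0; 0 0 0 0 0 0 0'
python3 - <<'E'
from h import *
save('wrist','w11'); print(readout.sense()['q'],place(H,[(101,0,73)]))
plan([.604,-.2535,.2],target(2.485),18)
E
```

```text
clock: 11.65
tcp_pos: [0.5062, -0.2462, 0.2148]
tool_rot: [-0.706, 0.708, -0.02, 0.02]
wrist_force: [-0.4, -1.2, 1.2]
width: 0.0851
[-0.6841 -0.0138 -0.0563  1.5276 -0.0016  0.9429] [[ 0.6038 -0.2536  0.073 ]]
p [ 0.506  -0.246   0.2134] d [ 9.8033 -0.7498 -1.3412] rv [ 0.0001 -2.5412 -0.0024] n 18
0.55 0.07 -0.01 0.000 -0.141 -0.000; 0.54 0.07 -0.09 0.000 -0.141 -0.000; 0.52 0.07 -0.16 0.000 -0.141 -0.000; 0.49 0.07 -0.23 0.000 -0.141 -0.000; 0.46 0.07 -0.30 0.000 -0.141 -0.000; 0.41 0.07 -0.36 0.000 -0.141 -0.000; 0.35 0.07 -0.42 0.000 -0.141 -0.000; 0.29 0.07 -0.46 0.000 -0.141 -0.000; 0.22 0.07 -0.50 0.000 -0.141 -0.000; 0.15 0.07 -0.52 0.000 -0.141 -0.000; 0.08 0.07 -0.54 0.000 -0.141 -0.000; -0.00 0.07 -0.55 0.000 -0.141 -0.000; -0.08 0.07 -0.54 0.000 -0.141 -0.000; -0.15 0.07 -0.52 0.000 -0.141 -0.000; -0.23 0.07 -0.50 0.000 -0.141 -0.000; -0.29 0.07 -0.46 0.000 -0.141 -0.000; -0.36 0.07 -0.41 0.000 -0.141 -0.000; -0.41 0.07 -0.36 0.000 -0.141 -0.000;
```

View pics/w11.png

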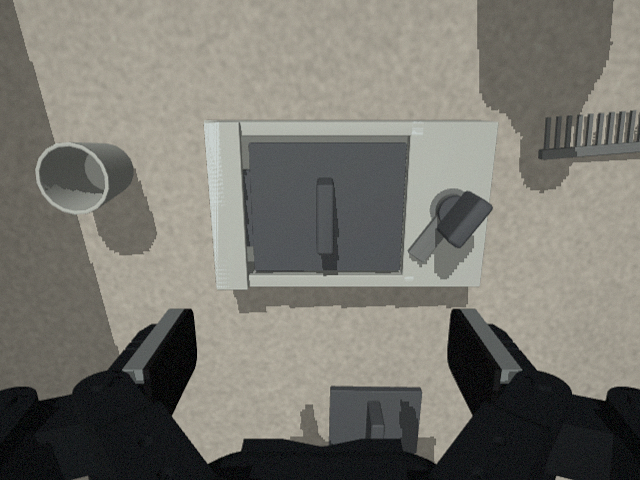

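Run:
```python
from h import *
crop('w11',200,110,510,300,2.5,'c11'); crop('w11',395,170,505,275,6,'c12')
```

```text
(no output)
```

View pics/c11.png

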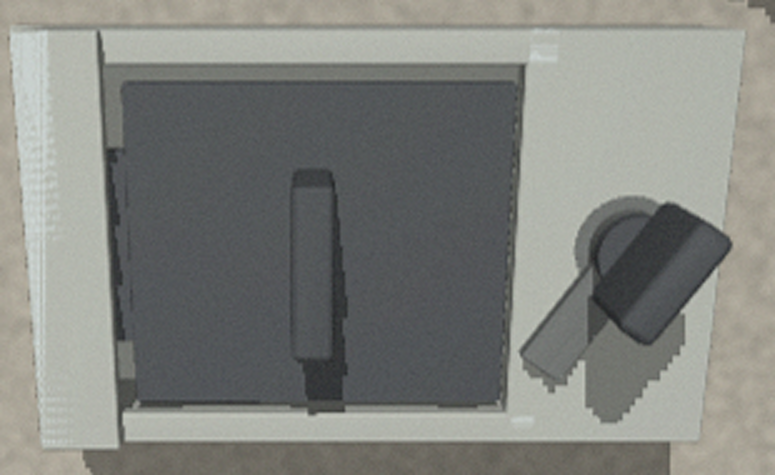

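View pics/c12.png

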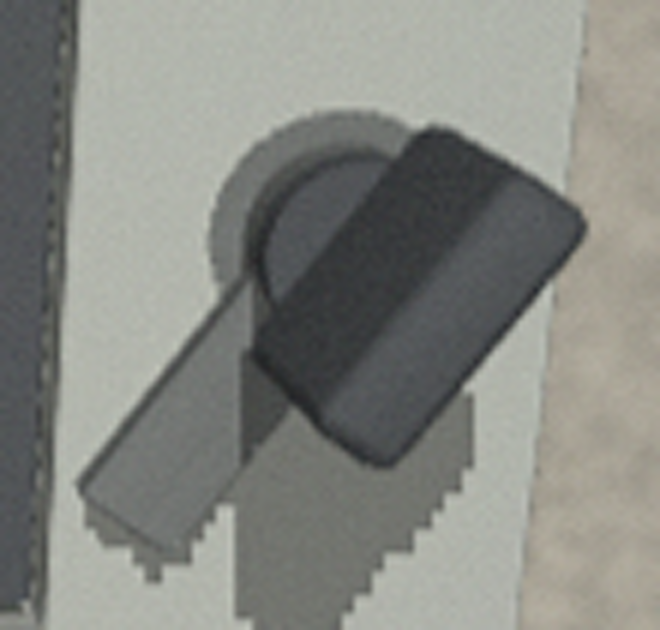

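Run:
```python
from h import *
L=[(130,64,40,498,122),(130,-64,40,480,286),(-55,64,46,239.6,122.4),(-55,-64,46,247.2,288.8),(67,54,40,409.6,135.6),(67,-54,40,402,274.8)]
for z in(0,-.003): h=fit([('w11',L)],H,z)
# wing: model +x toward upper right
W=[(18,6,86,479.5,200),(18,-6,86,493,207.5),(-18,-6,86,460,247.5),(-18,6,86,447.5,237.5)]
for z in(0,-.003): w=fit([('w11',W)],[.604,-.254,.8],z)
print(place(h,[(101,0,73)]),'arm angle',1.3-((w[2]-h[2])%np.pi))
```

```text
[ 0.5026 -0.2474 -0.0567] yaw deg -3.2473514133589556
[[1.1, -0.9], [0.1, 1.0], [-1.7, -0.9], [-0.0, 1.3], [0.2, -0.1], [-0.2, 0.5]]
[ 0.5031 -0.248  -0.0571] yaw deg -3.273904416053043
[[0.1, -0.3], [-0.7, 0.1], [-0.1, -0.3], [1.2, 0.3], [0.1, 0.4], [-0.3, -0.3]]
[ 0.6026 -0.2525  0.932 ] yaw deg 53.400772240557714
[[0.5, -3.9], [1.5, -1.3], [-0.5, 3.0], [-2.2, 3.5]]
[ 0.6036 -0.2532  0.9275] yaw deg 53.14281951697934
[[0.6, -3.7], [1.3, -1.2], [-0.5, 2.5], [-2.0, 3.0]]
[[ 0.6039 -0.2537  0.073 ]] arm angle 0.31534241417990005
```

```bash
python3 -m inch '0.5 0 0 0 -0.14 0 0; 0.5 0 -0.1 0 -0.14 0 0; 0.5 0 -0.2 0 -0.14 0 0; 0.5 0 -0.2 0 -0.14 0 0; 0.5 0 -0.3 0 -0.14 0 0; 0.4 0 -0.35 0 -0.14 0 0; 0.35 0 -0.4 0 -0.14 0 0; 0.3 0 -0.45 0 -0.14 0 0; 0.2 0 -0.5 0 -0.14 0 0; 0.15 0 -0.5 0 -0.14 0 0'
python3 - <<'E'
from h import *
plan([.6036,-.2535,.2],target(2.50))
E
```

```text
clock: 12.7
tcp_pos: [0.5554, -0.2452, 0.1934]
tool_rot: [0.549, -0.534, -0.452, 0.457]
wrist_force: [0.4, 0.1, -1.3]
width: 0.0854
p [ 0.5554 -0.2452  0.1934] d [ 4.8182 -0.8323  0.66  ] rv [-0.0139 -1.1026  0.0195] n 8
0.00 -0.10 -0.61 -0.002 -0.138 0.002; -0.08 -0.09 -0.60 -0.002 -0.138 0.002; -0.16 -0.09 -0.59 -0.002 -0.138 0.002; -0.24 -0.09 -0.56 -0.002 -0.138 0.002; -0.32 -0.09 -0.52 -0.002 -0.138 0.002; -0.39 -0.09 -0.47 -0.002 -0.138 0.002; -0.45 -0.09 -0.41 -0.002 -0.138 0.002; -0.50 -0.08 -0.35 -0.002 -0.138 0.002;
```

```bash
python3 -m inch '0 0 -0.6 -0.002 -0.138 0.002 0; -0.1 0 -0.6 -0.002 -0.138 0.002 0; -0.2 0 -0.6 -0.002 -0.138 0.002 0; -0.25 0 -0.55 -0.002 -0.138 0.002 0; -0.3 0 -0.5 -0.002 -0.138 0.002 0; -0.4 0 -0.45 -0.002 -0.138 0.002 0; -0.45 0 -0.4 -0.002 -0.138 0.002 0; -0.5 0 -0.3 -0.002 -0.1 0.002 0; 0 0 0 0 0 0 0; 0 0 0 0 0 0 0'
python3 - <<'E'
from h import *
plan([.6036,-.2535,.12],target(2.50))
save('wrist','w12')
E
```

```text
clock: 13.7
tcp_pos: [0.5981, -0.2491, 0.1699]
tool_rot: [-0.229, 0.21, 0.676, -0.668]
wrist_force: [-1.0, 0.1, 0.2]
width: 0.0855
p [ 0.5981 -0.2491  0.1699] d [ 0.5465 -0.4405 -4.9934] rv [0.0032 0.0097 0.0288] n 2
-0.42 2.49 0.02 0.002 0.005 0.014; -0.39 2.49 0.02 0.002 0.005 0.014;
```

View pics/w12.png

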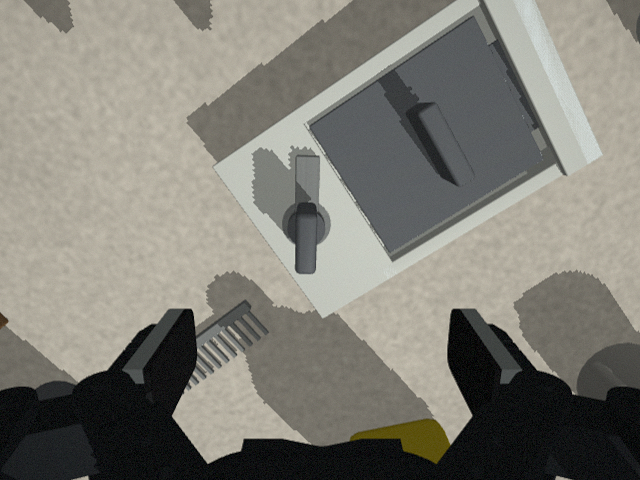

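```bash
python3 -m inch '-0.4 2 0 0.002 0.005 0.014 0; -0.3 2 0 0.002 0.005 0.014 0; 0 1 0 0 0 0 0; 0 0 0 0 0 0 0; 0 0 0 0 0 0 0'
python3 - <<'E'
from h import *
plan([.6036,-.2535,.058],target(2.50))
save('wrist','w13')
E
```

```text
clock: 14.25
tcp_pos: [0.6019, -0.2524, 0.1178]
tool_rot: [0.227, -0.226, -0.67, 0.67]
wrist_force: [0.3, -0.5, 0.7]
width: 0.0852
p [ 0.6019 -0.2524  0.1178] d [ 0.1731 -0.1103 -5.9843] rv [-0.0012 -0.0097  0.0015] n 2
-0.11 2.99 -0.01 -0.001 -0.005 0.001; -0.10 2.99 -0.01 -0.001 -0.005 0.001;
```

View pics/w13.png

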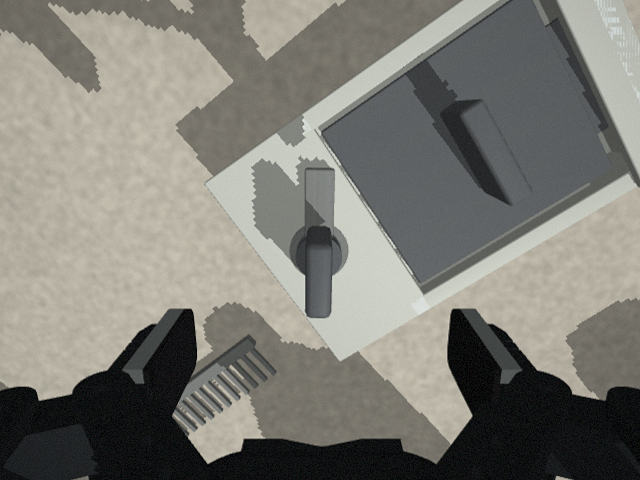

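```bash
python3 -m inch '-0.1 1.5 0 0 -0.005 0 0; -0.1 1.5 0 0 -0.005 0 0; 0 1.5 0 0 0 0 0; 0 0.8 0 0 0 0 0; 0 0 0 0 0 0 0; 0 0 0 0 0 0 0'
python3 - <<'E'
from h import *
plan([.6036,-.2535,.058],target(2.50))
save('wrist','w14')
E
```

```text
clock: 14.9
tcp_pos: [0.6038, -0.2541, 0.0608]
tool_rot: [0.223, -0.222, -0.671, 0.671]
wrist_force: [-0.6, 0.3, 0.3]
width: 0.0855
p [ 0.6038 -0.2541  0.0608] d [-0.0179  0.0554 -0.2774] rv [-0.0011  0.0007  0.0011] n 1
0.05 0.28 -0.03 -0.001 0.001 0.001;
```

View pics/w14.png

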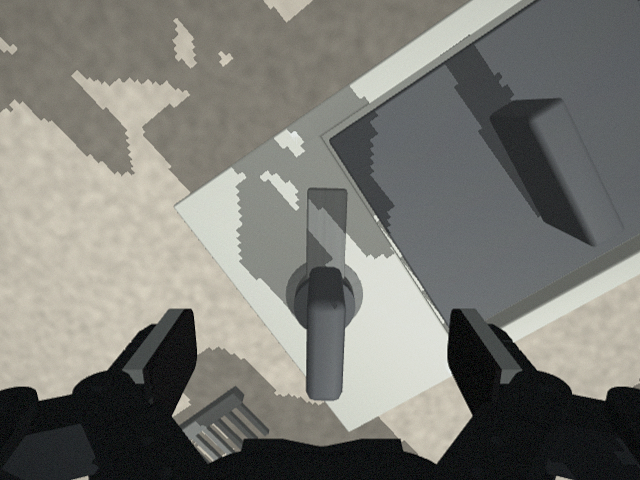

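```bash
python3 -m inch '0 0.2 0 0 0 0 0; 0 0 0 0 0 0 0.7; 0 0 0 0 0 0 1; 0 0 0 0 0 0 1; 0 0 0 0 0 0 1; 0 0 0 0 0 0 1; 0 0 0 0 0 0 1' 60
python3 - <<'E'
from h import *
plan([.6036,-.2535,.058],target(2.50)); s=readout.sense(); print(s['wrist_torque'],s['wrist_force'],s['q'])
save('wrist','w15')
E
```

```text
clock: 15.65
tcp_pos: [0.6034, -0.2538, 0.0613]
tool_rot: [0.223, -0.222, -0.671, 0.671]
wrist_force: [-4.1, 3.3, 6.2]
width: 0.0112
p [ 0.6034 -0.2538  0.0613] d [ 0.0194  0.028  -0.3333] rv [-0.0015  0.0008  0.0014] n 1
0.00 0.33 -0.03 -0.002 0.001 0.001; 
[ 0.4203  0.7929 -0.0191] [-4.0878  3.3163  6.2259] [-0.5967  0.3073  0.0165  1.2814 -0.0015 -1.5268]
```

View pics/w15.png

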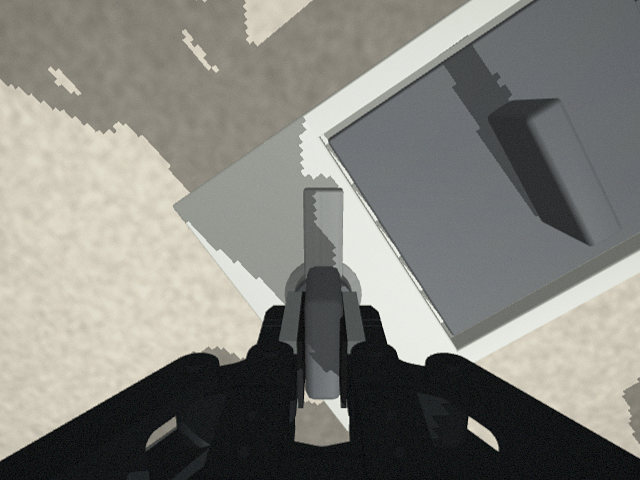

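```bash
python3 -m inch '0 0 0 0 0.1 0 1; 0 0 0 0 0.12 0 1; 0 0 0 0 0.12 0 1; 0 0 0 0 0.12 0 1; 0 0 0 0 0 0 1'
python3 - <<'E'
from h import *
plan([.6036,-.2535,.061],target(2.50)); s=readout.sense(); print(s['wrist_torque'],s['wrist_force'],s['q'])
E
```

```text
clock: 16.2
tcp_pos: [0.6028, -0.2533, 0.0614]
tool_rot: [0.376, -0.374, -0.599, 0.6]
wrist_force: [-1.5, -0.1, -0.1]
width: 0.0108
p [ 0.6028 -0.2533  0.0614] d [ 0.079  -0.0153 -0.039 ] rv [-0.0025 -0.4756  0.0021] n 4
-0.01 0.01 -0.02 -0.001 -0.119 0.001; -0.01 0.01 -0.01 -0.001 -0.119 0.001; -0.02 0.01 -0.01 -0.001 -0.119 0.001; -0.02 0.01 -0.01 -0.001 -0.119 0.001; 
[-0.0498 -0.0582 -0.0072] [-1.5156 -0.1352 -0.0544] [-0.5965  0.3068  0.0159  1.2826 -0.0018 -1.0502]
```

```bash
python3 -m inch '0 0 0 0 0.12 0 1; 0 0 0 0 0.12 0 1; 0 0 0 0 0.11 0 1; 0 0 0 0 0 0 1; 0 0 0 0 0 0 1'
python3 - <<'E'
from h import *
plan([.6036,-.2535,.061],target(2.50)); s=readout.sense(); print(s['wrist_torque'],s['wrist_force'],s['q'])
save('wrist','w16')
E
```

```text
clock: 16.7
tcp_pos: [0.6026, -0.253, 0.0614]
tool_rot: [0.472, -0.47, -0.526, 0.528]
wrist_force: [-0.3, 0.3, 0.5]
width: 0.0111
p [ 0.6026 -0.253   0.0614] d [ 0.0996 -0.0523 -0.0431] rv [-0.0031 -0.8176  0.0023] n 6
-0.01 0.01 -0.02 -0.001 -0.136 0.000; -0.01 0.01 -0.01 -0.001 -0.136 0.000; -0.01 0.01 -0.01 -0.001 -0.136 0.000; -0.02 0.01 -0.01 -0.001 -0.136 0.000; -0.02 0.01 -0.01 -0.001 -0.136 0.000; -0.02 0.01 -0.01 -0.001 -0.136 0.000; 
[-0.1555  0.0127  0.0097] [-0.2591  0.3451  0.4701] [-0.5963  0.3066  0.0158  1.2833 -0.0017 -0.7079]
```

View pics/w16.png

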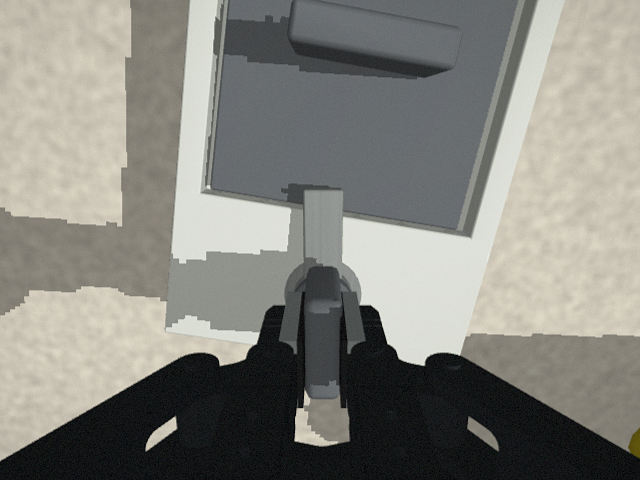

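```bash
python3 -m inch '0 0 0 0 0.08 0 1; 0 0 0 0 0.05 0 1; 0 0 0 0 0 0 1; 0 0 0 0 0 0 1'
python3 - <<'E'
from h import *
p,r=pose(); X=r.apply([1,0,0]); s=readout.sense(); print('yaw',np.arctan2(X[1],X[0]),s['wrist_torque'],s['wrist_force'],s['effort'])
E
python3 -m inch '0 0 0 0 0.06 0 1; 0 0 0 0 0.06 0 1; 0 0 0 0 0.03 0 1; 0 0 0 0 0 0 1'
python3 - <<'E'
from h import *
p,r=pose(); X=r.apply([1,0,0]); s=readout.sense(); print('yaw',np.arctan2(X[1],X[0]),s['wrist_torque'],s['wrist_force'],s['effort'])
save('wrist','w17')
E
```

```text
clock: 17.15
tcp_pos: [0.6026, -0.2528, 0.0614]
tool_rot: [0.503, -0.501, -0.497, 0.499]
wrist_force: [-0.1, 1.0, 0.4]
width: 0.0109
yaw 1.5616936031264699 [-0.0666  0.0277 -0.0364] [-0.0692  0.9944  0.359 ] [ -0.2022 -64.7811  49.5888  -0.0822   0.0217   0.0998]
clock: 17.55
tcp_pos: [0.6025, -0.2526, 0.0614]
tool_rot: [0.538, -0.536, -0.459, 0.461]
wrist_force: [-0.8, 0.7, 0.5]
width: 0.0111
yaw 1.4171589794764485 [-0.0727  0.0455 -0.0437] [-0.7705  0.7172  0.4833] [ -0.2557 -64.7654  49.5779  -0.0925   0.0228   0.4462]
```

View pics/w17.png

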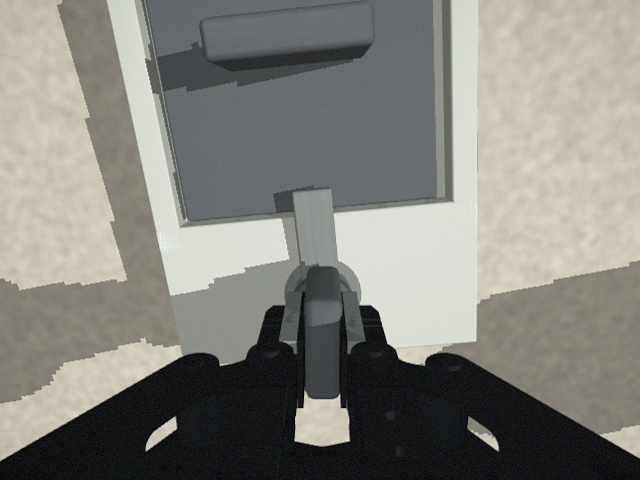

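```bash
python3 -m inch '0 0 0 0 0.06 0 1; 0 0 0 0 0 0 1'
python3 - <<'E'
from h import *
p,r=pose(); X=r.apply([1,0,0]); s=readout.sense(); print('yaw',np.arctan2(X[1],X[0]),s['effort'][5])
save('wrist','w18'); crop('w18',220,160,420,300,4,'c18')
E
```

```text
clock: 17.8
tcp_pos: [0.6025, -0.2526, 0.0614]
tool_rot: [0.551, -0.549, -0.444, 0.446]
wrist_force: [-0.8, 0.1, -0.3]
width: 0.0106
yaw 1.360420719511483 0.7526271231472492
```

View pics/c18.png

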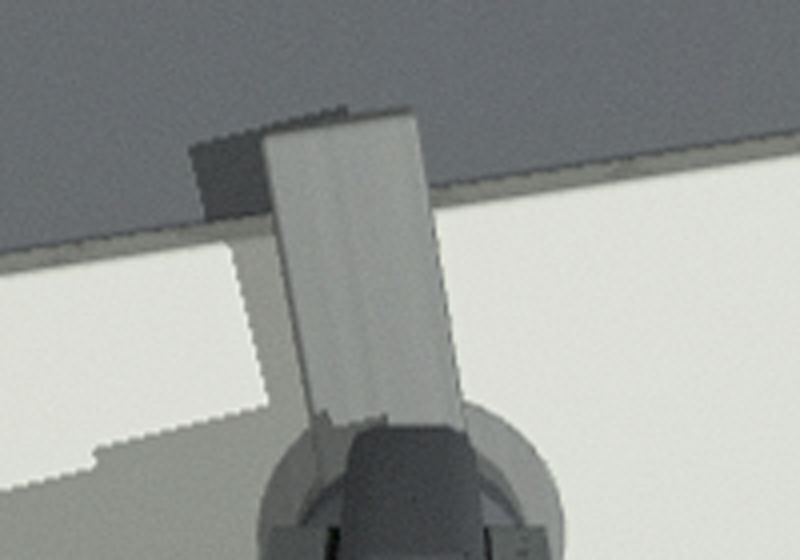

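```bash
python3 -m inch '0 0 0 0 0 0 0.8; 0 0 0 0 0 0 0; 0 0 0 0 0 0 0; 0 0 0 0 0 0 0; 0 0 0 0 0 0 0; 0 0 0 0 0 0 0'
python3 -m inch '0 -2 0 0 0 0 0; 0 -3 0 0 0 0 0; 0 -4 0 0 0 0 0; 0 -2 0 0 0 0 0; 0 0 0 0 0 0 0'
python3 - <<'E'
from h import *
save('wrist','w19');crop('w19',200,0,400,300,2,'c19');s=readout.sense(); print(s['effort'][5],s['wrist_torque'])
E
```

```text
clock: 18.45
tcp_pos: [0.6027, -0.253, 0.0616]
tool_rot: [0.549, -0.547, -0.446, 0.447]
wrist_force: [-0.0, 0.1, 0.7]
width: 0.0847
clock: 18.95
tcp_pos: [0.6019, -0.2523, 0.1736]
tool_rot: [0.55, -0.546, -0.446, 0.448]
wrist_force: [0.1, 0.6, -0.0]
width: 0.0853
0.0007772412209305912 [-0.0141 -0.0444 -0.0466]
```

View pics/w19.png

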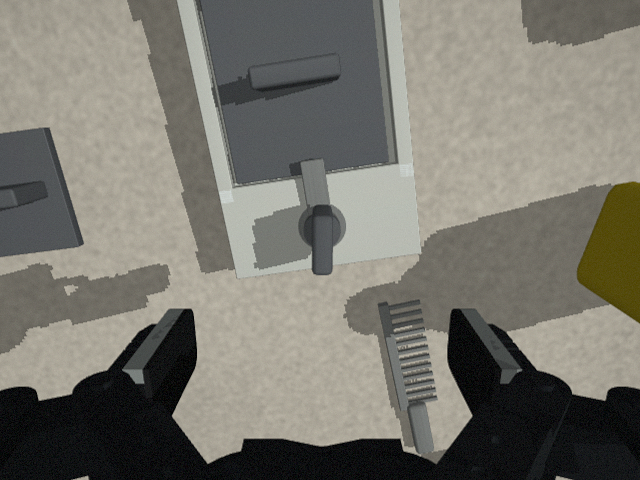

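Run:
```python
from h import *
crop('w19',270,140,380,290,5,'c19');crop('w19',180,0,420,180,3,'c20')
```

View pics/c19.png

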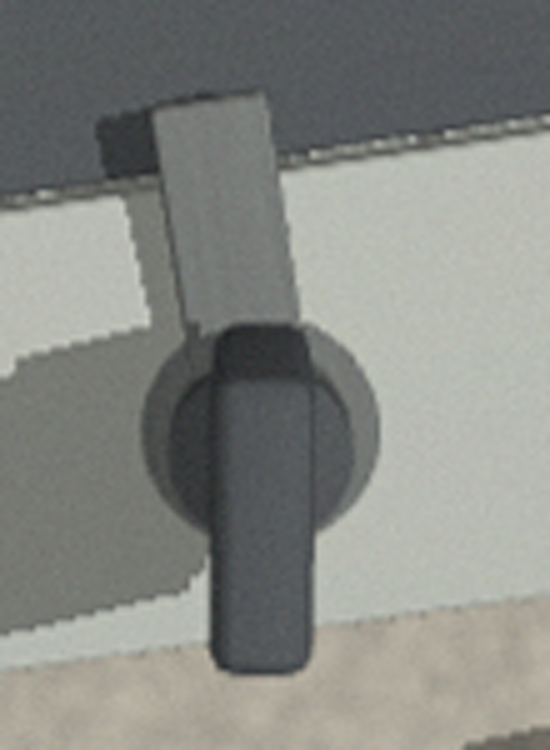

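View pics/c20.png

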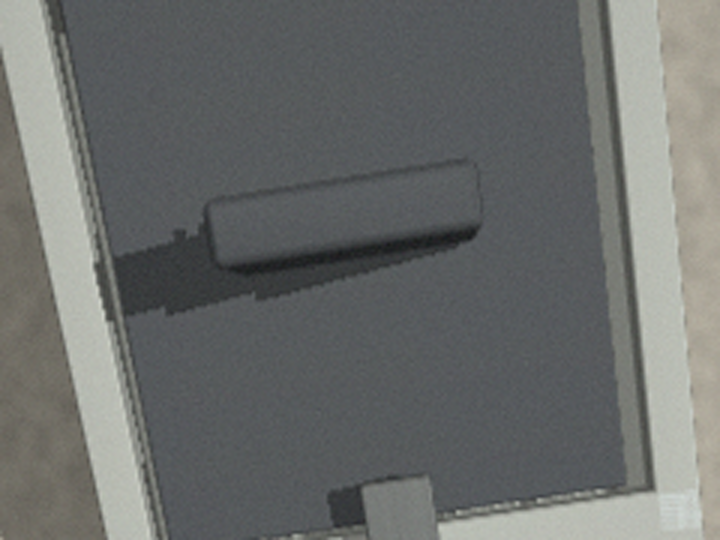

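Run:
```python
from h import *
K,Rm,t=cam('w19')
def bp(u,v,z):
    d=Rm.T@np.linalg.solve(K,[270+u/5,140+v/5,1]);o=-Rm.T@t; return (o+d*(z-o[2])/d[2])[:2]
def ang(a,b,z):
    d=bp(*a,z)-bp(*b,z); return np.arctan2(d[1],d[0])%np.pi
print('arm',ang((153,108),(187,330),.047),ang((267,93),(298,315),.047))
print('wing',ang((217,385),(212,660),.086),ang((313,385),(313,665),.086),'H',H[2]%np.pi)
p,r=pose();X=r.apply([1,0,0]);print('tool-90',(np.arctan2(X[1],X[0])-np.pi/2)%np.pi)
save('top','t9');crop('t9',140,120,500,340,2.2,'c21')
```

```text
arm 3.0774676916945833 3.0788465973058554
wing 2.914502232992114 2.9446158480890285 H 3.084592653589793
tool-90 2.938694631618005
```

View pics/c21.png

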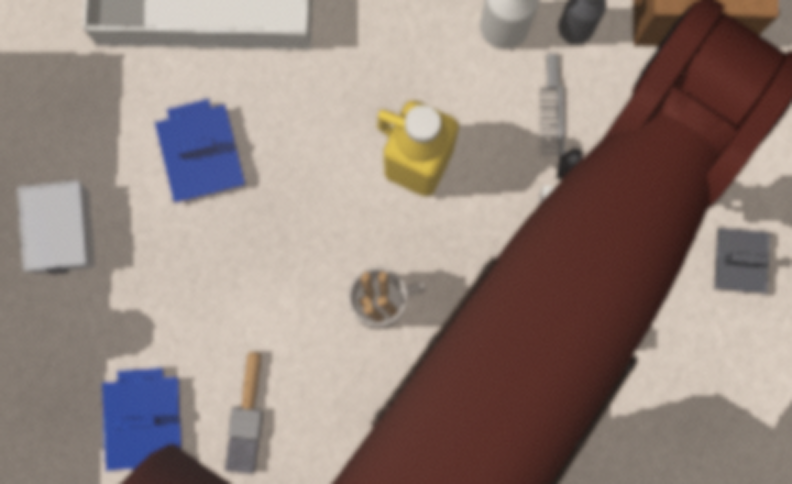

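Run:
```python
from h import *
# c11 plate/rib corners -> w11
L=[(-51,50,20,123,84),(65,50,20,519,84),(-51,-50,20,137,404),(65,-50,20,498,404),(-1,25,53,293,186),(11,25,53,331,186),(-1,-25,53,293,358),(11,-25,53,331,358)]
L=[(a,b,c,200+u/2.5,110+v/2.5) for a,b,c,u,v in L]
x=fit([('w11',L)],[.503,-.248,-.057],.018-.003)
d=x[:2]-H[:2];c,s=np.cos(H[2]),np.sin(H[2]);print('tip x in H mm',1000*(d@[c,s])-65,'y',1000*(d@[-s,c]),'yaw',x[2]-H[2])
p,r=pose(np.load('pics/w11.npy',allow_pickle=True).item()['s']);T=intool('w11',L);T=r.as_matrix()@T[:3,:3];print('tilt',T[:,2])
```

```text
[ 0.5035 -0.2492 -0.061 ] yaw deg -3.495453890637673
[[-0.1, -0.8], [-0.6, -0.2], [-0.1, -1.5], [0.2, -1.0], [-0.6, 0.2], [1.9, 0.3], [-0.6, 1.2], [1.0, 1.3]]
tip x in H mm -64.3728053625377 y -1.3573817771059484 yaw -0.004007179243273186
[[0.3, -0.1], [-1.1, 0.2], [0.1, -0.7], [0.5, -0.1], [-1.0, -0.5], [1.4, -0.4], [-0.9, 0.8], [0.8, 0.8]]
tilt [-0.0066  0.0243  0.9997]
```

Run:
```python
from h import *
s=readout.sense(); print(s['clock'],s['wrist_force'],s['width']); print(ctrl.sign_off())
```

```text
19.05 [-0.3734 -0.1743 -0.3901] 0.08554580192745585
the job is handed in; nothing more can be done
None
```

I put the cover back on the housing and latched it, then handed the job in at 19.05 s of the 58 s allowed. No verdict was reported.

- **Cover:** I hooked the tongue under the lip at about 0.22 rad tilt, then swung the cover flat. I pressed until it met the ledges at the expected height, with about 35 N vertical wrist force for a moment. After release, the camera fit put the tongue tip at housing x of about -64 mm, sideways offset about 1.4 mm and tilt about 0.025 rad. That tilt is close to what the fit can resolve.
- **Latch and clutch:** I turned the knob clockwise about 1.14 rad. The latch arm now lines up with the housing axis to within about 0.01 rad, with its end over the cover's edge. The camera shows the wing about 0.15 rad past the arm, inside the 0.035 to 0.5 rad wanted.
- **End state:** The gripper is open about 11 cm above the knob and touching nothing. The bystanders I could see in the last pictures looked unmoved. The arm hid the scoop in the last top view, but it looked in place in an earlier wrist picture.

**Checks that disagreed:**
- The wrist-camera fits put things about 3 mm lower than the worktop reference. The cover and housing showed the same shift, so their relative positions should be unaffected.
- The last joint's torque reading rose to about 0.75 N m while the clutch slipped, well above the stated 0.14 N m. The wrist torque barely changed, so I went by the camera's slip measurement.

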